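# Load the radio rebuild tray

### The job

On the assembly tray, slide the two windowed metal panels flat along the tray floor into the compartments that fit them, the long one broadside into the wide shallow compartment and the other into the narrow deep one, each fully home against the back wall and square to it. Push both valves along the floor, standing, into single file between the two brass guide rails, the first against the end stop and the second against the first. Do not lift or tip the panels, do not lift or knock over the valves, leave the other things on the tray and bench where they are, and let go of everything at the end.

Things in the scene. Friction and masses are not known exactly. Their poses are not given: they have to be found in the camera images.
- tray: Fixed dark wooden tray, x -200 to +190 mm, y -300 to +300 mm, light rim 16 mm high and 10 mm thick, floor 8 mm above the bench. Origin: on the bench under its middle; +x points away from the robot. At its far end, back walls at x 145 mm: the lane in the middle (y 0), the two compartments at y +165 and -165 mm (which is which varies).
- bay_long: Compartment for the long panel. Plywood, three fixed walls 8 mm thick, 12 mm high, on the tray floor; mouth towards -x, flared by 8 mm a side over a further 14 mm. Origin: on the tray floor, middle of the back wall's inner face; +x points out through the back wall. Inside 116 mm wide (y) and 56 mm deep (x).
- bay_long_seat (a point): Where the long panel's origin lies when it is home: on the tray floor, 29 mm in front of the back wall, same axes as the compartment.
- bay_short: Compartment for the short panel. Plywood, three fixed walls 8 mm thick, 12 mm high, on the tray floor; mouth towards -x, flared by 8 mm a side over a further 14 mm. Origin: on the tray floor, middle of the back wall's inner face; +x points out through the back wall. Inside 78 mm wide (y) and 88 mm deep (x).
- bay_short_seat (a point): Where the short panel's origin lies when it is home: on the tray floor, 45 mm in front of the back wall, same axes as the compartment.
- panel_long: Long panel, 58 mm (x) by 110 mm (y). A 6 mm thick plain aluminium sheet with a rectangular window 36 mm (x) by 50 mm (y) right through it, lying flat on the tray floor. Origin: centre of its underside; z up. The window is in the middle. It goes in with its long side against the back wall, its x axis along the compartment's (either way round).
- panel_long_window (a point): Middle of the long panel's window, half way through its thickness.
- panel_short: Short panel, 90 mm (x) by 72 mm (y). A 6 mm thick plain aluminium sheet with a rectangular window 36 mm (x) by 50 mm (y) right through it, lying flat on the tray floor. Origin: centre of its underside; z up. The window's middle is at x +18 mm.  Home, its x axis lies along the compartment's (either way round).
- panel_short_window (a point): Middle of the short panel's window, half way through its thickness.
- lane: Brass lane: two guide rails 16 mm high, 44 mm apart inside, 68 mm long plus a flared mouth of 15 mm, on the tray floor, open towards -x, closed at the far end by an end stop. Origin: on the tray floor, middle of the stop's inner face; +x points out through the stop. Two valves in file stand 18 and 54 mm in front of the stop; the hindmost may stand up to 64 mm in front of it.
- valve_a: Radio valve standing upright on the tray floor: brown bakelite base 36 mm across and 26 mm high, glass bulb 29 mm across above it, 66 mm tall in all, 70 g, centre of mass 20 mm up. Origin: centre of its underside, z up.
- valve_b: A second valve, the same as valve_a. The two are interchangeable: either may go in first.
- knob: Bystander on the tray: cream ceramic knob, 36 mm across, 26 mm high. Origin: centre of its underside.
- capacitor: Bystander on the tray: small brass tuning capacitor, 34 by 34 mm, 38 mm high, with a 6 mm shaft stub. Origin: centre of its underside.
- bezel: Bystander on the bench: chrome meter bezel, 68 mm across, 16 mm high. Origin: centre of its underside.
- screwdriver: Bystander on the bench: screwdriver lying down.
- tin: Bystander on the bench: closed steel tin, 60 mm across, 70 mm high. Origin: centre of its underside.
There are look-alikes about, which are no part of the job. Leave any blue or turquoise look-alike of the valve_a alone. What is shaped like the panel_short but brown or pink is not meant.

How it is judged:
At the end, for the whole second after the job is handed in: Each panel lies flat on the tray floor in its own compartment, its origin within 6 mm of the seat along and across and square to it within 0.10 rad; both valves stand upright on the tray floor in file between the rails, the hindmost no more than 64 mm from the end stop; all at rest (x of panel_long in the frame of bay_long_seat between -0.006 and 0.006 m and y of panel_long in the frame of bay_long_seat between -0.006 and 0.006 m and angle between the x axis of panel_long and the x axis of bay_long_seat, either way round below 0.1 rad and angle between each of panel_long, panel_short's own z axis and vertical below 0.06 rad and height (world z) of each of panel_long, panel_short below 0.012 m and linear speed of each of panel_long, panel_short, valve_a, valve_b below 0.02 m/s and x of panel_short in the frame of bay_short_seat between -0.006 and 0.006 m and y of panel_short in the frame of bay_short_seat between -0.006 and 0.006 m and angle between the x axis of panel_short and the x axis of bay_short_seat, either way round below 0.1 rad and x of valve_a in the frame of lane between -0.064 and -0.005 m and y of valve_a in the frame of lane between -0.012 and 0.012 m and angle between each of valve_a, valve_b's own z axis and vertical below 0.1 rad and height (world z) of each of valve_a, valve_b below 0.013 m and x of valve_b in the frame of lane between -0.064 and -0.005 m and y of valve_b in the frame of lane between -0.012 and 0.012 m); the robot touches nothing.
It fails at once if a panel is lifted or tipped off the tray floor (height (world z) of any of panel_long, panel_short above 0.033 m or angle between any of panel_long, panel_short's own z axis and vertical above 0.35 rad).
It fails at once if a valve is lifted or knocked over (height (world z) of any of valve_a, valve_b above 0.033 m or angle between any of valve_a, valve_b's own z axis and vertical above 0.6 rad).
It fails at once if a bystander is shifted by more than 20 mm (distance of any of knob, capacitor, bezel, screwdriver, tin from where it was at the start of the episode above 0.02 m).
It also fails if it takes over 72 s, if anything falls off the work surface, if the arm or the gripper's body presses on something with over 40 N, if the wrist force passes 120 N, or if a joint passes its speed limit or range.

### The arm

A 7-joint arm with a two-finger parallel gripper is mounted at the origin on the work surface. World frame = base frame: x ahead of the robot, y to its left, z up, the work surface at z = 0. Lengths are in m, angles in rad, forces in N, time in s.
With the tool pointing down it reaches from about 0.375 to 0.925 m from the base axis. Payload 3.1 kg.
Tool frame: the origin (TCP) lies midway between the tips of the shut fingers; the grasp point (between the pads) lies manip.grip_point_offset behind it (manip.grip_point_offset is the distance from the TCP to the grasp point, in m); x points along the fingers, y is the direction in which the jaws open and shut, and the axes are right-handed (so a half turn about x gives the same grasp; the last joint's range is limited). The gripper opens to 85 mm and grips with 20 to 120 N. Pads are 22 mm wide; open, the fingers measure 114 mm over their backs; the gripper's body (76 mm by 85 mm) begins 54 mm behind the grasp point. The pads swing forward as they close: fully open they stand 13 mm farther back than shut.
Start: joints at [1.104, 0.383, 0.044, 1.598, -0.018, 1.161, -0.05], TCP at [0.234, -0.606, 0.231] pointing down, gripper open.
Joint ranges: [-2.61, 2.61], [-0.41, 2.15], [-1.48, 1.57], [0, 2.5], [-1.57, 4.71], [0.05, 1.97], [-2.85, 2.85]. Speed limits (rad/s): [2.79, 2.79, 3.14, 3.14, 3.14, 3.14, 3.14].

### API

Orientations are given as a 3x3 rotation matrix whose columns are the frame's x, y, z axes.
In Python, from rig import manip gives the robot as it stands.
- The arm moves only by the shell command python3 -m pendant 'ROWS' [FORCE]. ROWS is a JSON object of lists of equal length, an entry for each row: "twist": the turn, a rotation vector about the world's x, y, z in degrees, a list of three; "xyz": the shift along the world's x, y, z in cm, a list of three; "hand": the finger opening in cm, from 0 to 8.54. In form: {"twist": [[rx, ry, rz], ...], "xyz": [[x, y, z], ...], "hand": [hand, ...]}. A call has 1 to 12 rows; each row is the pose to reach, as a shift and turn from the pose commanded when the call began; what a row does not reach only later rows make up. A row lasts 1/12 s, in which the tool goes at most 41.7 mm and 7.16 degrees, less where a joint would pass 70% of its speed; a pose out of reach is approached as far as the arm can. A call with a gripper value outside its range is refused whole. The fingers move at their own pace and stop on an object; FORCE is the grip in N (left out, the last holds). Time passes only in rows, so rows that repeat a pose let the fingers close. It gives the time, the measured TCP pose, the force and the opening at its end, in the units of the state.
- manip.state(): the state, without advancing time (a new reading comes with each control period).
- manip.camera(name): name is "scene" or "top"; returns a dict with "frame" (480x640x3 uint8, blue, green, red), "mtx" (3x3 intrinsics, pixels), "D" ([k1, k2, p1, p2, k3] as OpenCV has them; the pictures are not rectified), "R" (3x3) and "t" (3): a world point X has camera coordinates R X + t. Camera axes: x right, y down, z forward; pixel columns grow to the right and rows downward; lengths in m; the calibration is good to about 2 mm. A picture is of the moment at which its call begins. There is no depth.
- manip.hand_in(): hands the job in, once; it reports no verdict.
The state is a dict: "time_s": time; "joint_pos": joint angles; "qd": joint speeds; "joint_efforts": joint torques, N m; "tcp_pos": TCP position; "tcp_rot": TCP orientation; "force": force on the tool from outside, world axes, zero at the start; "ft_torque": the same for the moment, N m; "finger_gap": finger opening in m.
Only numpy, scipy, OpenCV 4.12 (cv2) and the standard library are available. Lean on these libraries where they do the work, as an engineer would, in place of code of your own. Each camera call takes 0.05 s, during which the arm holds its last target.

## Working session

There is one attempt and no reset: what is moved stays moved. The work goes in short steps, Python scripts to look and compute and a shell command to move; the robot and the scene stay as the last step left them, time stands still between calls to the robot, and variables do not carry over. Pictures are saved under pics/ and viewed, and the job is handed in when it is done.

```bash
ls; mkdir -p pics
python3 - <<'E'
from rig import manip
import cv2
s=manip.state();print(s['time_s'],s['tcp_pos'],s['tcp_rot'],s['finger_gap'],manip.grip_point_offset)
for n in('scene','top'):
    c=manip.camera(n);cv2.imwrite(f'pics/{n}0.png',c['frame']);print(n,c['mtx'],c['D'],c['R'],c['t'])
E
```

```text
pics
0.0 [ 0.23396889 -0.60540749  0.22988428] [[-1.03280908e-03  3.60503211e-01 -9.32757401e-01]
 [ 2.41282730e-03 -9.32754285e-01 -3.60504678e-01]
 [-9.99996556e-01 -2.62291503e-03  9.35251102e-05]] 0.08504959773247102 0.0187
scene [[522.32619377   0.         317.58606645]
 [  0.         522.32619377 244.68134487]
 [  0.           0.           1.        ]] [-0.02859288  0.          0.          0.          0.        ] [[-0.05802316  0.99827578 -0.00887543]
 [ 0.61489506  0.0287331  -0.78808532]
 [-0.78647147 -0.05118466 -0.61550203]] [ 0.03125836 -0.27744931  1.70402849]
top [[447.18281096   0.         328.62406607]
 [  0.         447.18281096 233.731863  ]
 [  0.           0.           1.        ]] [-0.10758427  0.          0.          0.          0.        ] [[ 1.56375665e-02 -9.99870049e-01  3.91820636e-03]
 [-9.77780808e-01 -1.61111499e-02 -2.09009862e-01]
 [ 2.09045828e-01 -5.62741355e-04 -9.77905683e-01]] [0.00208472 0.52060479 0.96662732]
```

View pics/scene0.png

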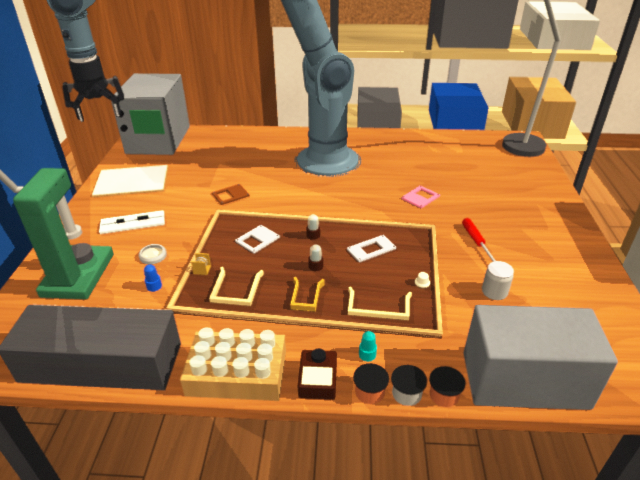

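View pics/top0.png

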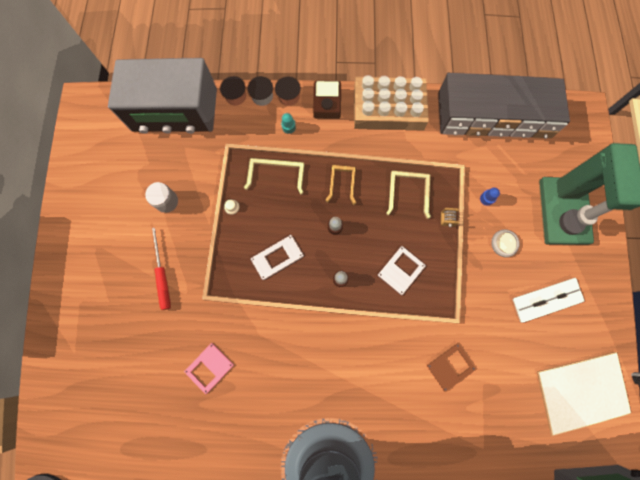

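Candidates in the top view:
- **Panels:** white long (277,257) and white short (401,270). The brown (451,367) and pink (209,368) ones are look-alikes.
- **Valves:** brown-based at (335,225) and (341,278). The blue (490,196) and teal (288,122) ones are look-alikes.

I'll check these in close crops.

```bash
cat > h.py <<'E'
import numpy as np, cv2
from rig import manip
def unproj(c,pts,z):
    p=np.array(pts,float).reshape(-1,1,2)
    u=cv2.undistortPoints(p,c['mtx'],np.array(c['D'])).reshape(-1,2)
    R=np.array(c['R']);t=np.array(c['t']);C=-R.T@t
    d=(R.T@np.c_[u,np.ones(len(u))].T).T
    s=(z-C[2])/d[:,2]
    return C+d*s[:,None]
def proj(c,X):
    r,_=cv2.Rodrigues(np.array(c['R']))
    return cv2.projectPoints(np.array(X,float).reshape(-1,1,3),r,np.array(c['t']),c['mtx'],np.array(c['D']))[0].reshape(-1,2)
def crop(c,x0,y0,w,h,k,name):
    im=cv2.resize(c['frame'][y0:y0+h,x0:x0+w],None,fx=k,fy=k,interpolation=cv2.INTER_CUBIC)
    for x in range((x0//20+1)*20,x0+w,20): cv2.putText(im,str(x),((x-x0)*k,10),0,.35,(0,255,255),1); cv2.line(im,((x-x0)*k,12),((x-x0)*k,18),(0,255,255),1)
    for y in range((y0//20+1)*20,y0+h,20): cv2.putText(im,str(y),(0,(y-y0)*k),0,.35,(0,255,255),1)
    cv2.imwrite('pics/'+name,im)
E
python3 - <<'E'
from h import *
c=manip.camera('top')
crop(c,200,140,270,190,3,'a1.png') if False else crop(c,205,140,264,190,3,'a1.png')
crop(c,230,220,200,90,4,'a2.png')
s=manip.camera('scene')
crop(s,180,205,260,130,3,'a3.png')
E
```

```text
(no output)
```

View pics/a1.png

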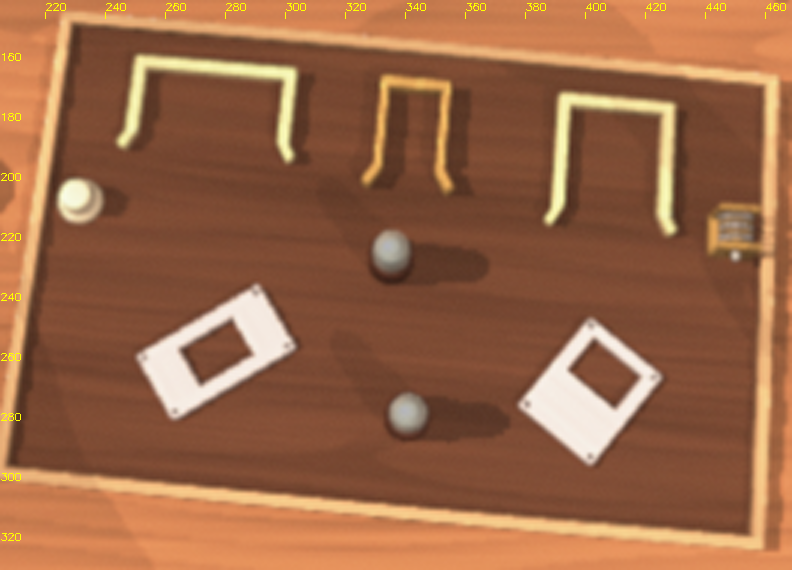

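View pics/a2.png

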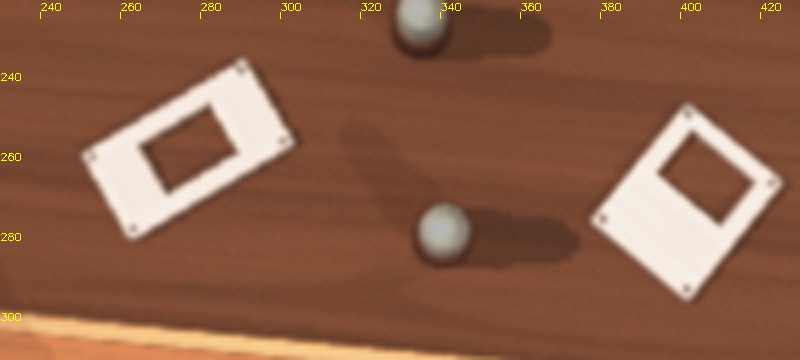

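View pics/a3.png

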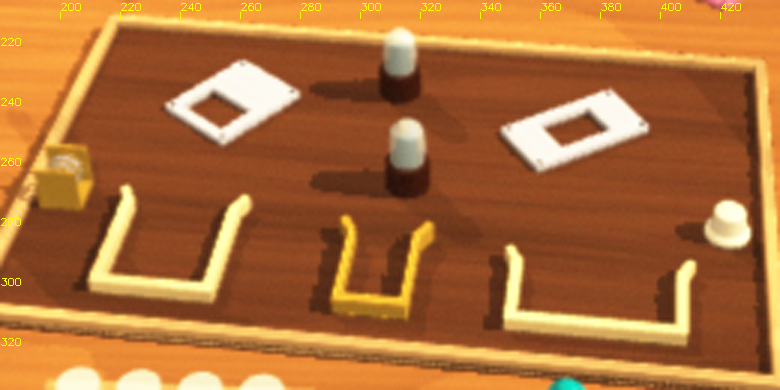

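```bash
cat > m1.py <<'E'
from h import *
from scipy.optimize import least_squares
c=manip.camera('top');s=manip.camera('scene')
A=lambda L,x0,y0,k:np.array(L,float)/k+[x0,y0]
tp=A([(63,13),(778,76),(765,549),(135,56),(297,68),(560,93),(676,104)],205,140,3)
tm=np.array([(.190,.300,.016),(.190,-.300,.016),(-.200,-.300,.016),(.153,.231,.02),(.153,.099,.02),(.153,-.118,.02),(.153,-.212,.02)])
def T(p,X): 
    X=np.array(X);a=p[2];R=np.array([[np.cos(a),-np.sin(a),0],[np.sin(a),np.cos(a),0],[0,0,1]]);return X@R.T+[p[0],p[1],0]
r=least_squares(lambda p:(proj(c,T(p,tm))-tp).ravel(),[.55,0,0]);print('tray',r.x,r.fun.reshape(-1,2).round(1))
P=r.x
def rect(pts,l,w):
    W=unproj(c,pts,.014)[:,:2];cc=W.mean(0)
    print('ctr',cc,'sides',[np.linalg.norm(W[i]-W[(i+1)%4]).round(4) for i in range(4)],'dirs',[np.degrees(np.arctan2(*(W[(i+1)%4]-W[i])[::-1])).round(1) for i in range(4)])
    a=P[2];R=np.array([[np.cos(a),-np.sin(a)],[np.sin(a),np.cos(a)]]);print(' in tray',(cc-P[:2])@R)
rect(A([(243,57),(296,142),(133,241),(81,156)],230,220,4),0,0)
rect(A([(687,102),(784,180),(687,302),(590,219)],230,220,4),0,0)
a=P[2];R=np.array([[np.cos(a),-np.sin(a)],[np.sin(a),np.cos(a)]])
# valves: bulb top centres at mid-bulb height ~.008+.045
for p in [(391,249),(407,412)]:
    w=unproj(c,A([p],205,140,3),.008+.050)[0];print('valve',w,(w[:2]-P[:2])@R)
for p in [(400,92),(407,184)]:
    w=unproj(s,A([p],180,205,3),.008+.006)[0];print('valve sc base front-ish',w,(w[:2]-P[:2])@R)
for n,X in dict(long=(.116,.165,.008),short=(.100,-.165,.008),lane=(.145,0,.008)).items(): print(n,T(P,X))
w=unproj(c,A([(79,203),(737,232)],205,140,3),.03);print('knob,cap',w,(w[:,:2]-P[:2])@R)
E
python3 m1.py
```

```text
tray [ 0.54372568 -0.01269331 -0.07529937] [[-0.4 -0.8]
 [ 0.5 -0.8]
 [ 0.2  0.6]
 [ 0.5  0.2]
 [-0.4  0.6]
 [ 0.1  0.1]
 [-0.5 -0. ]]
ctr [0.47088674 0.13085432] sides [np.float64(0.0604), np.float64(0.1113), np.float64(0.0595), np.float64(0.1119)] dirs [np.float64(-147.0), np.float64(122.7), np.float64(33.6), np.float64(-56.8)]
 in tray [-0.08343137  0.13766131]
ctr [ 0.44491356 -0.16277853] sides [np.float64(0.0731), np.float64(0.0931), np.float64(0.0738), np.float64(0.0914)] dirs [np.float64(-128.9), np.float64(140.9), np.float64(49.7), np.float64(-39.5)]
 in tray [-0.08724148 -0.15709339]
valve [ 0.54524436 -0.00452552  0.058     ] [0.00089992 0.00825889]
valve [ 0.42071828 -0.01801356  0.058     ] [-0.1222586  -0.01455881]
valve sc base front-ish [ 0.43188084 -0.01715024  0.014     ] [-0.11119263 -0.01285819]
valve sc base front-ish [ 0.55425208 -0.00361011  0.014     ] [0.00981325 0.00984934]
long [0.67180964 0.14311266 0.008     ]
short [ 0.63102966 -0.18474858  0.008     ]
lane [ 0.6883148 -0.0236014  0.008    ]
knob,cap [[ 0.58552801  0.2431901   0.03      ]
 [ 0.57059438 -0.27971979  0.03      ]] [[ 0.02243422  0.25830303]
 [ 0.04688049 -0.26424854]]
```

```bash
python3 -m pendant '{"twist":[[0,0,2],[0,0,4],[0,0,6],[0,0,8],[0,0,10],[0,0,12],[0,0,12],[0,0,12],[0,0,12],[0,0,12],[0,0,12],[0,0,12]],"xyz":[[1,3.5,0],[2,7,0],[3,10.5,0],[4.2,14,0],[5.4,17.5,0],[6.6,21,0],[7.8,24.5,0],[9,28,0],[10.2,31.5,0],[11.4,35,0],[12.6,38.5,0],[13,40,0]],"hand":[1,1,1,1,1,1,1,1,1,1,1,1]}' 20
```

```text
time_s: 1.3
tcp_pos: [0.3661, -0.2012, 0.2316]
tcp_rot: [[0.001, 0.552, -0.834], [0.001, -0.834, -0.552], [-1.0, -0.0, -0.001]]
force: [-0.6, 0.6, -0.2]
finger_gap: 0.0098
```

```bash
python3 -m pendant '{"twist":[[0,0,0],[0,0,0],[0,0,0],[0,0,0],[0,0,0],[0,0,0],[0,0,0],[0,0,0],[0,0,0],[0,0,0],[0,0,0],[0,0,0]],"xyz":[[1,3,-1],[2,6,-2],[3,9.5,-4],[4.1,13,-6],[5.2,16.5,-8],[6.3,20,-10],[7.4,23.5,-12],[8.5,27,-14],[9.6,30.5,-15],[10.5,33.2,-16],[10.5,33.2,-16],[10.5,33.2,-16]],"hand":[1,1,1,1,1,1,1,1,1,1,1,1]}' 20
cat > look.py <<'E'
import sys
from h import *
n,x,y,w,hh,k,o=sys.argv[1:]
c=manip.camera(n);crop(c,int(x),int(y),int(w),int(hh),int(k),o)
s=manip.state();print(s['time_s'],s['tcp_pos'],s['finger_gap'],s['force'])
E
python3 look.py scene 320 190 130 90 6 b1.png; python3 look.py top 230 200 130 100 6 b2.png
```

```text
time_s: 2.3
tcp_pos: [0.4691, 0.1281, 0.0709]
tcp_rot: [[-0.001, 0.55, -0.835], [0.001, -0.835, -0.55], [-1.0, -0.002, 0.0]]
force: [0.4, -1.4, -0.5]
finger_gap: 0.0101
2.35 [0.46906415 0.12599906 0.07100744] 0.009839262800743709 [ 0.33485922 -0.01512635  0.56497449]
2.4 [0.46920359 0.1247228  0.07121428] 0.009819326384071111 [-0.64118    -0.55618008  0.8612536 ]
```

View pics/b1.png

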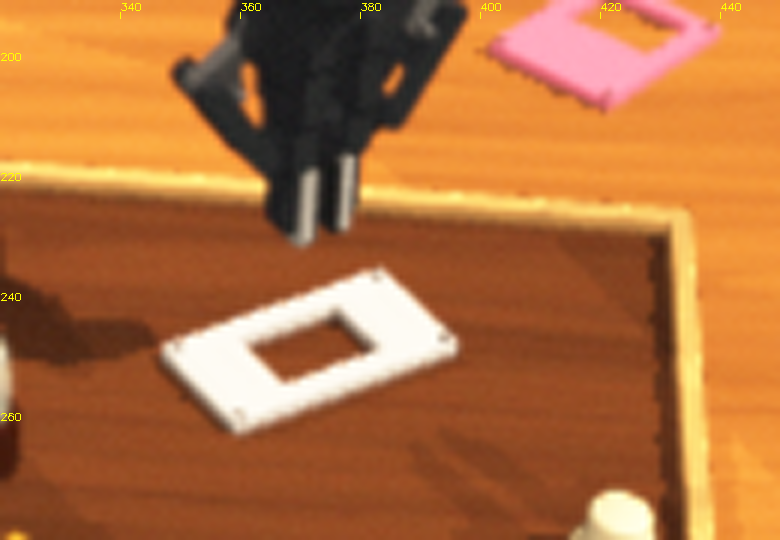

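View pics/b2.png

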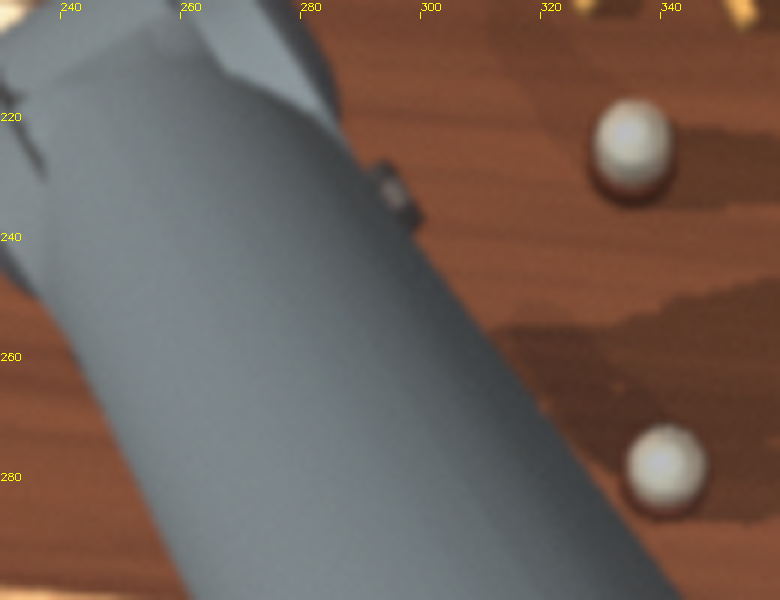

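Run:
```python
from h import *
s=manip.camera('scene')
# window corners visible top edges in b1
for pts in ([(245,347),(338,313),(382,347),(287,384)],[(160,347),(380,267),(458,342),(236,430)]):
    w=unproj(s,np.array(pts)/6+[320,190],.014);print(w.mean(0)); print([np.linalg.norm(w[i]-w[(i+1)%4]).round(4) for i in range(4)],[np.degrees(np.arctan2(*(w[(i+1)%4]-w[i])[:2][::-1])).round(1) for i in range(4)])
st=manip.state();print(st['tcp_pos'],proj(s,st['tcp_pos'])); print((proj(s,st['tcp_pos'])-[320,190])*6)
c=manip.camera('top')
w=unproj(c,np.array([(138,149),(211,103),(239,153),(168,194)])/4+[230,220],.014);print(w.mean(0))
```

```text
[0.47612724 0.13415744 0.014     ]
[np.float64(0.047), np.float64(0.0286), np.float64(0.0482), np.float64(0.0294)] [np.float64(122.4), np.float64(38.2), np.float64(-56.6), np.float64(-144.3)]
[0.47461298 0.13275505 0.014     ]
[np.float64(0.1121), np.float64(0.0596), np.float64(0.1122), np.float64(0.0616)] [np.float64(122.6), np.float64(30.9), np.float64(-56.4), np.float64(-149.2)]
[0.46931702 0.12401774 0.07137205] [[369.28744721 227.79172585]]
[[295.72468323 226.7503551 ]]
[0.47026613 0.13047357 0.014     ]
```

```bash
python3 -m pendant '{"twist":[[0,0,0],[0,0,0],[0,0,0],[0,0,0]],"xyz":[[0,0,-1],[0,0,-1],[0,0,-1],[0,0,-1]],"hand":[1,1,1,1]}' 20; python3 -c "
from rig import manip
s=manip.state();print(s['tcp_pos'],s['joint_pos'],s['qd'])"
```

```text
time_s: 2.83
tcp_pos: [0.4691, 0.125, 0.0611]
tcp_rot: [[-0.0, 0.546, -0.838], [-0.0, -0.838, -0.546], [-1.0, 0.0, 0.001]]
force: [-0.4, -0.3, -0.5]
finger_gap: 0.0102
[0.46910873 0.12502342 0.06109663] [ 0.17295158  0.37724497 -0.5820089   2.08884036  0.29976833  0.75637369
 -1.59078259] [-0.00374462 -0.00132347 -0.00686233 -0.00910058 -0.00157248 -0.00114708
 -0.00037287]
```

```bash
python3 -m pendant '{"twist":[[0,0,0],[0,0,0],[0,0,0],[0,0,0],[0,0,0],[0,0,0],[0,0,0]],"xyz":[[0.35,0.6,0],[0.35,0.6,-1],[0.35,0.6,-2.5],[0.35,0.6,-4],[0.35,0.6,-4.5],[0.35,0.6,-4.9],[0.35,0.6,-4.9]],"hand":[1,1,1,1,1,1,1]}' 20; python3 look.py scene 320 190 130 90 6 b3.png
```

```text
time_s: 3.42
tcp_pos: [0.4722, 0.1319, 0.0114]
tcp_rot: [[-0.002, 0.547, -0.837], [-0.0, -0.837, -0.547], [-1.0, -0.001, 0.001]]
force: [-0.3, 0.1, 0.3]
finger_gap: 0.0098
3.4667 [0.47274454 0.13197408 0.01205044] 0.010086925614735663 [1.00914477 0.46889074 0.75971215]
```

View pics/b3.png

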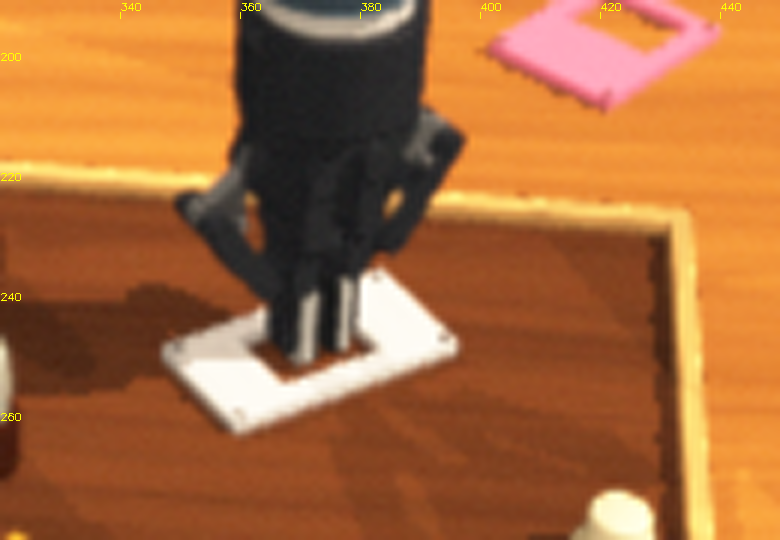

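Both fingers are inside the window (tips near 368,249), so I spread them.

```bash
python3 -m pendant '{"twist":[[0,0,0],[0,0,0],[0,0,0],[0,0,0],[0,0,0],[0,0,0],[0,0,0],[0,0,0]],"xyz":[[0,0,-0.1],[0,0,-0.1],[0,0,-0.1],[0,0,-0.1],[0,0,-0.1],[0,0,-0.1],[0,0,-0.1],[0,0,-0.1]],"hand":[1.5,2,2.5,3,3.5,3.5,3.5,3.5]}' 20; python3 look.py scene 320 190 130 90 6 b4.png
```

```text
time_s: 4.13
tcp_pos: [0.4729, 0.1317, 0.0113]
tcp_rot: [[0.0, 0.547, -0.837], [0.0, -0.837, -0.547], [-1.0, 0.0, -0.0]]
force: [0.1, -0.3, 0.1]
finger_gap: 0.035
4.1833 [0.47282722 0.13166868 0.0112853 ] 0.03524327926503713 [-0.30667661 -0.0646986  -0.30655277]
```

View pics/b4.png

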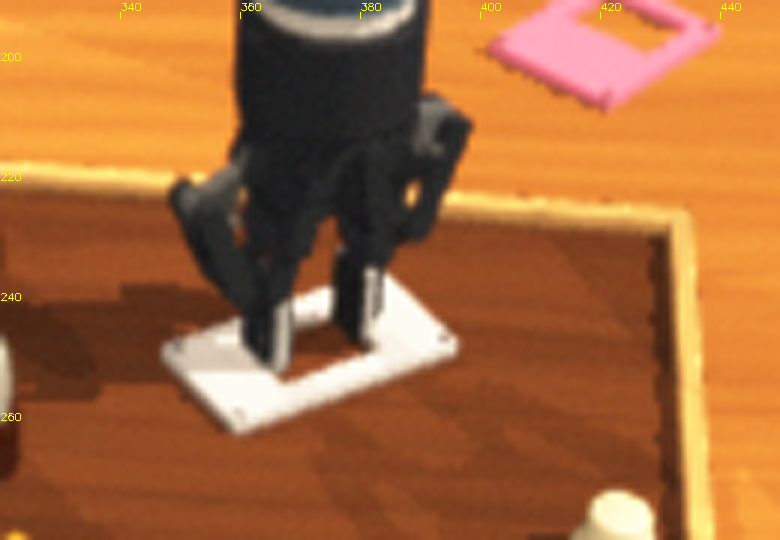

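```bash
python3 -m pendant '{"twist":[[0,0,0],[0,0,0],[0,0,0],[0,0,0],[0,0,0],[0,0,0],[0,0,0],[0,0,0]],"xyz":[[0,0,-0.15],[0,0,-0.2],[0,0,-0.2],[0,0,-0.2],[0,0,-0.2],[0,0,-0.2],[0,0,-0.2],[0,0,-0.2]],"hand":[3.5,3.5,4,4.2,4.4,4.6,4.6,4.6]}' 20; python3 look.py scene 320 190 130 90 6 b5.png
```

```text
time_s: 4.85
tcp_pos: [0.4728, 0.1317, 0.0092]
tcp_rot: [[-0.0, 0.547, -0.837], [0.0, -0.837, -0.547], [-1.0, -0.0, 0.0]]
force: [-0.1, 0.2, -0.5]
finger_gap: 0.0375
4.9 [0.4727959  0.13167326 0.00924336] 0.03755489140431447 [ 0.50294347 -0.70959197 -1.95599159]
```

View pics/b5.png

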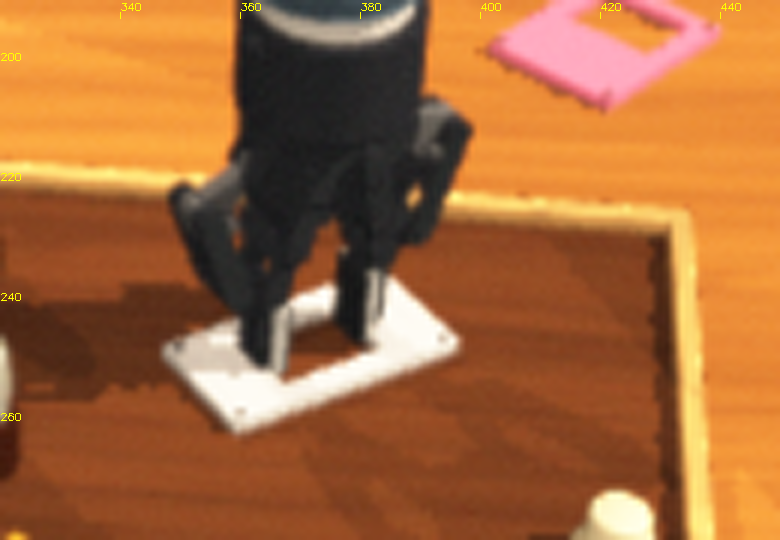

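```bash
python3 -m pendant '{"twist":[[0,0,-3.5],[0,0,-7],[0,0,-10.5],[0,0,-14],[0,0,-17.5],[0,0,-21],[0,0,-24.5],[0,0,-28],[0,0,-31.5],[0,0,-35],[0,0,-37.5],[0,0,-37.5]],"xyz":[[0.8,0.1,0],[1.6,0.3,0],[2.4,0.5,0],[3.3,0.7,0],[4.2,0.9,0],[5.1,1.1,0],[6,1.3,0],[7,1.5,0],[8,1.7,0],[9,1.9,0],[10.0,1.9,0],[10.3,1.9,0]],"hand":[4.6,4.6,4.6,4.6,4.6,4.6,4.6,4.6,4.6,4.6,4.6,4.6]}' 20; python3 look.py scene 300 210 160 120 5 b6.png;python3 look.py top 220 140 130 130 5 b7.png
```

```text
time_s: 5.9
tcp_pos: [0.5777, 0.151, 0.0095]
tcp_rot: [[0.002, -0.077, -0.997], [0.0, -0.997, 0.077], [-1.0, -0.001, -0.002]]
force: [0.4, -0.5, -1.1]
finger_gap: 0.0378
5.95 [0.57749053 0.15068333 0.00944447] 0.03778872576478696 [ 1.50955185 -0.88242114 -0.87469201]
6.0 [0.57635926 0.15059946 0.00924773] 0.037364297399344194 [-0.23680978  0.29532768 -1.45158708]
```

View pics/b6.png

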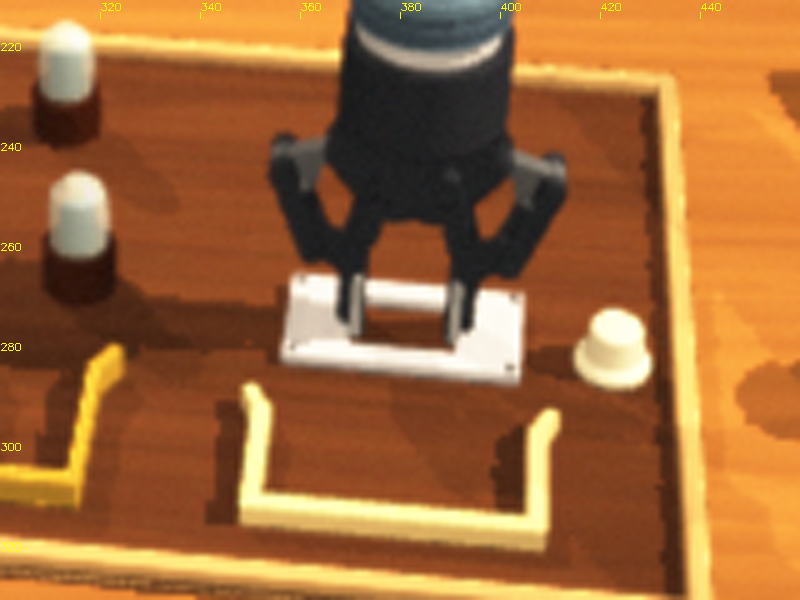

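View pics/b7.png

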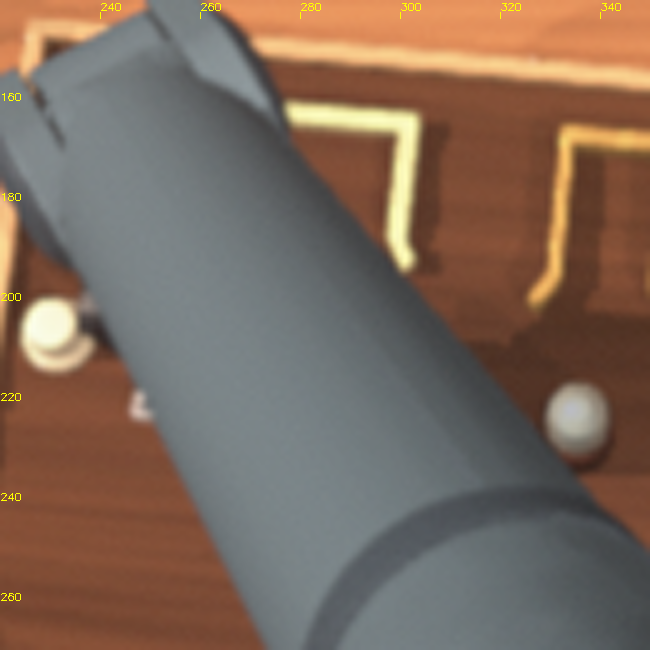

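Run:
```python
from h import *
s=manip.camera('scene')
P=np.array([0.54372568,-0.01269331,-0.07529937]);a=P[2];R=np.array([[np.cos(a),-np.sin(a)],[np.sin(a),np.cos(a)]])
def q(n,pts,z):
    w=unproj(s,np.array(pts)/5.+[300,210],z)[:,:2];print(n,((w-P[:2])@R*1000).round(1).tolist())
q('panel top corners',[(282,346),(522,368),(524,293),(290,274)],.014)
q('bay inner back',[(264,492),(528,514)],.02)
q('bay mouth side inner (start of straight)',[(270,404),(527,428)],.02)
q('bay outer back',[(240,508),(546,530)],.02)
```

```text
panel top corners [[44.2, 110.8], [45.8, 222.2], [-8.0, 222.9], [-8.4, 110.7]]
bay inner back [[147.1, 110.4], [146.4, 224.5]]
bay mouth side inner (start of straight) [[90.8, 108.6], [92.4, 224.0]]
bay outer back [[158.1, 100.9], [155.1, 232.2]]
```

```bash
python3 -m pendant '{"twist":[[0,0,0],[0,0,0],[0,0,0],[0,0,0],[0,0,0],[0,0,0],[0,0,0],[0,0,0],[0,0,0],[0,0,0],[0,0,0],[0,0,0]],"xyz":[[0.8,-0.06,0],[1.6,-0.12,0],[2.4,-0.18,0],[3.2,-0.24,0],[4,-0.3,0],[4.8,-0.36,0],[5.6,-0.42,0],[6.4,-0.48,0],[7.2,-0.54,0],[8,-0.6,0],[8.8,-0.66,0],[9.0,-0.68,0]],"hand":[4.6,4.6,4.6,4.6,4.6,4.6,4.6,4.6,4.6,4.6,4.6,4.6]}' 20; python3 look.py scene 300 210 160 120 5 b8.png
```

```text
time_s: 7.05
tcp_pos: [0.6678, 0.1435, 0.0095]
tcp_rot: [[0.002, -0.077, -0.997], [0.0, -0.997, 0.077], [-1.0, -0.0, -0.002]]
force: [-0.4, -0.1, -0.8]
finger_gap: 0.0381
7.1 [0.66742804 0.14349865 0.00938503] 0.037694362479716276 [ 0.31791658  0.08322705 -1.36309599]
```

View pics/b8.png

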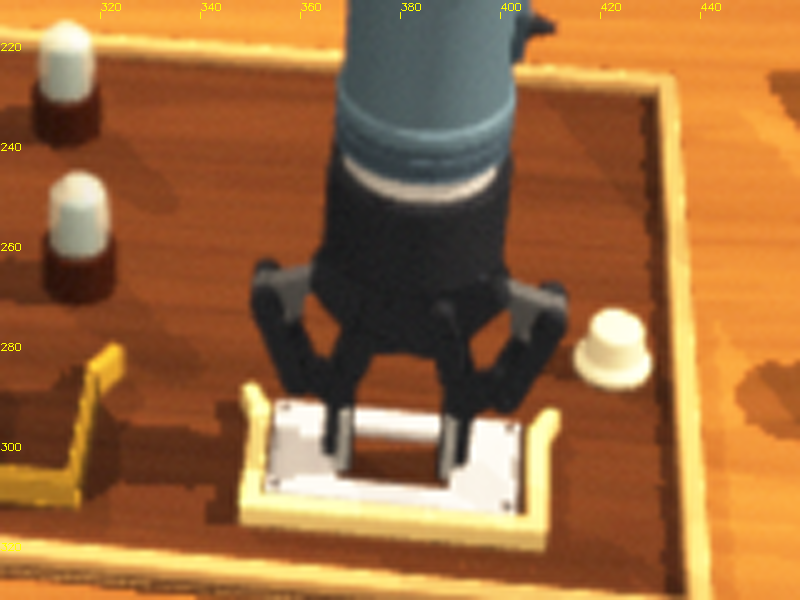

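```bash
python3 -m pendant '{"twist":[[0,0,0],[0,0,0],[0,0,0],[0,0,0],[0,0,0],[0,0,0]],"xyz":[[0.15,-0.01,0],[0.3,-0.02,0],[0.45,-0.03,0],[0.6,-0.045,0],[0.7,-0.05,0],[0.7,-0.05,0]],"hand":[4.6,4.6,4.6,4.6,4.6,4.6]}' 20; python3 look.py scene 300 210 160 120 5 b9.png
```

```text
time_s: 7.6
tcp_pos: [0.673, 0.1434, 0.0094]
tcp_rot: [[0.0, -0.076, -0.997], [0.0, -0.997, 0.076], [-1.0, -0.0, -0.0]]
force: [0.2, -0.3, -1.2]
finger_gap: 0.0377
7.65 [0.67289095 0.14338105 0.009321  ] 0.03756003412828942 [-0.32537308 -0.2101914  -2.6402817 ]
```

View pics/b9.png

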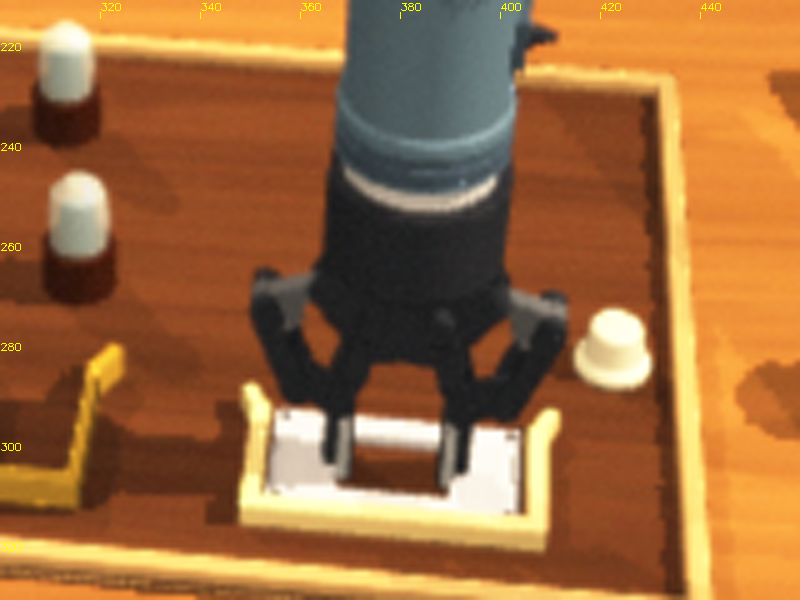

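No contact force yet, so I keep creeping.

```bash
python3 -m pendant '{"twist":[[0,0,0],[0,0,0],[0,0,0],[0,0,0]],"xyz":[[0.1,-0.01,0],[0.2,-0.015,0],[0.3,-0.02,0],[0.3,-0.02,0]],"hand":[4.6,4.6,4.6,4.6]}' 20;  python3 -m pendant '{"twist":[[0,0,0],[0,0,0],[0,0,0],[0,0,0]],"xyz":[[0.1,-0.01,0],[0.2,-0.015,0],[0.3,-0.02,0],[0.3,-0.02,0]],"hand":[4.6,4.6,4.6,4.6]}' 20;python3 look.py scene 300 210 160 120 5 b10.png
```

```text
time_s: 7.98
tcp_pos: [0.674, 0.1433, 0.0089]
tcp_rot: [[-0.004, -0.075, -0.997], [-0.001, -0.997, 0.075], [-1.0, 0.001, 0.004]]
force: [-4.0, -0.9, 1.7]
finger_gap: 0.0379
time_s: 8.32
tcp_pos: [0.6741, 0.1433, 0.0089]
tcp_rot: [[-0.01, -0.075, -0.997], [-0.002, -0.997, 0.075], [-1.0, 0.003, 0.01]]
force: [-10.0, -1.2, 6.9]
finger_gap: 0.0377
8.3667 [0.67419683 0.14328883 0.00888842] 0.038070417309187934 [-9.73924911 -0.72201273  7.74486858]
```

View pics/b10.png

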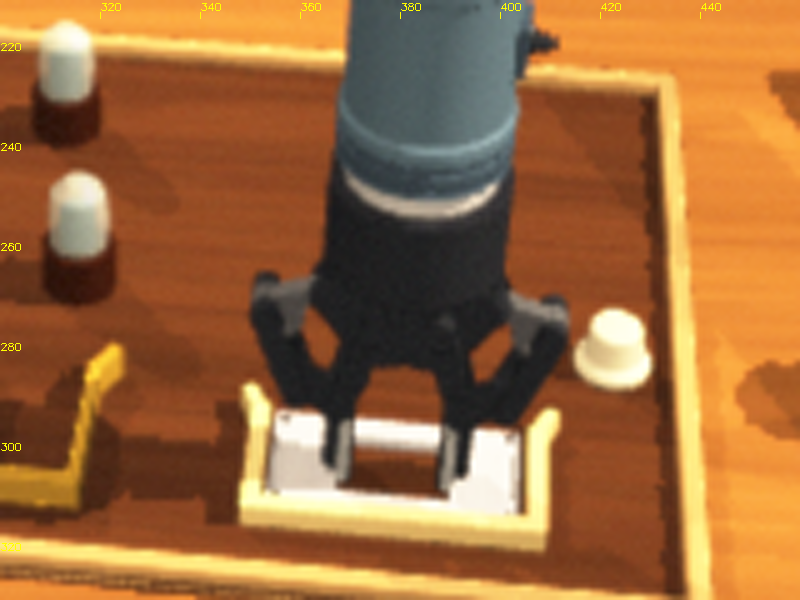

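Contact with the back wall at 10 N, so the panel is home. I relax, narrow the fingers and lift straight out.

```bash
python3 -m pendant '{"twist":[[0,0,0],[0,0,0],[0,0,0],[0,0,0],[0,0,0],[0,0,0],[0,0,0],[0,0,0],[0,0,0],[0,0,0],[0,0,0],[0,0,0]],"xyz":[[-0.2,0.01,0],[-0.4,0.03,0],[-0.4,0.03,0],[-0.4,0.03,0],[-0.4,0.03,0],[-0.4,0.03,0],[-0.4,0.03,0.5],[-0.4,0.03,1.5],[-0.4,0.03,3.5],[-0.4,0.03,6],[-0.4,0.03,9],[-0.4,0.03,11]],"hand":[4.6,4.6,3.5,3,2.5,2.5,2.5,2.5,2.5,2.0,1.0,1.0]}' 20
```

```text
time_s: 9.37
tcp_pos: [0.6766, 0.1439, 0.1235]
tcp_rot: [[0.005, -0.076, -0.997], [0.001, -0.997, 0.076], [-1.0, -0.002, -0.005]]
force: [-0.3, 0.5, -0.4]
finger_gap: 0.0097
```

```bash
python3 look.py scene 300 210 160 120 5 b11.png
```

```text
9.4167 [0.67958872 0.14484414 0.12829562] 0.009893053230570851 [1.22318123 0.6627153  3.05675897]
```

View pics/b11.png

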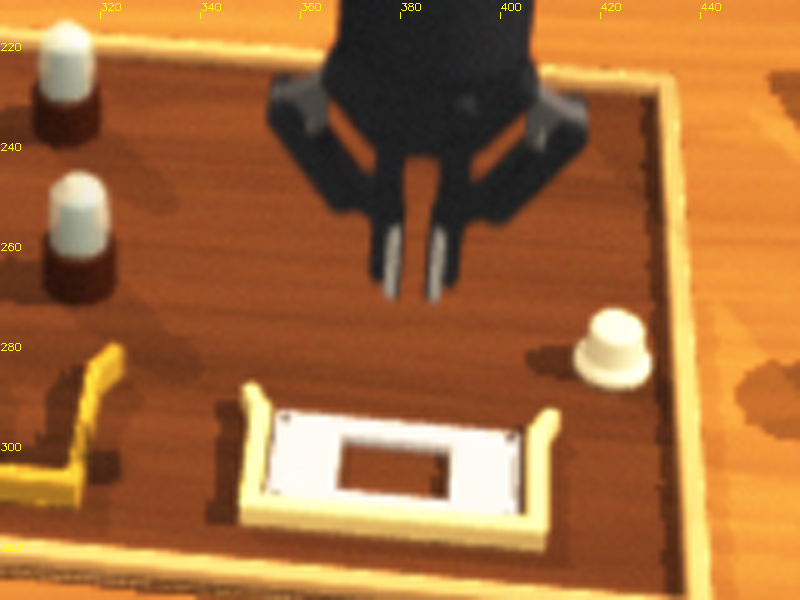

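Long panel is home (centre near 379,303 in the scene view). Next is the valve nearer the lane.

```bash
python3 -m pendant '{"twist":[[0,0,0],[0,0,0],[0,0,0],[0,0,0],[0,0,0],[0,0,0],[0,0,0],[0,0,0],[0,0,0],[0,0,0]],"xyz":[[-2,-1.7,0],[-4.5,-3.7,0],[-7,-5.8,0],[-9.5,-7.9,0],[-12,-10,0],[-14.5,-12,0],[-16.5,-13.7,0],[-17.6,-14.6,0],[-17.6,-14.6,0],[-17.6,-14.6,0]],"hand":[1.8,1.8,1.8,1.8,1.8,1.8,1.8,1.8,1.8,1.8]}' 20; python3 look.py scene 260 200 130 110 6 c1.png
```

```text
time_s: 10.25
tcp_pos: [0.4993, -0.0032, 0.12]
tcp_rot: [[0.002, -0.078, -0.997], [-0.0, -0.997, 0.078], [-1.0, 0.0, -0.002]]
force: [0.3, 0.5, 0.3]
finger_gap: 0.0181
10.3 [ 0.50021753 -0.0020541   0.12022739] 0.018163853060305733 [-0.46957485 -0.09466739  0.58465875]
```

View pics/c1.png

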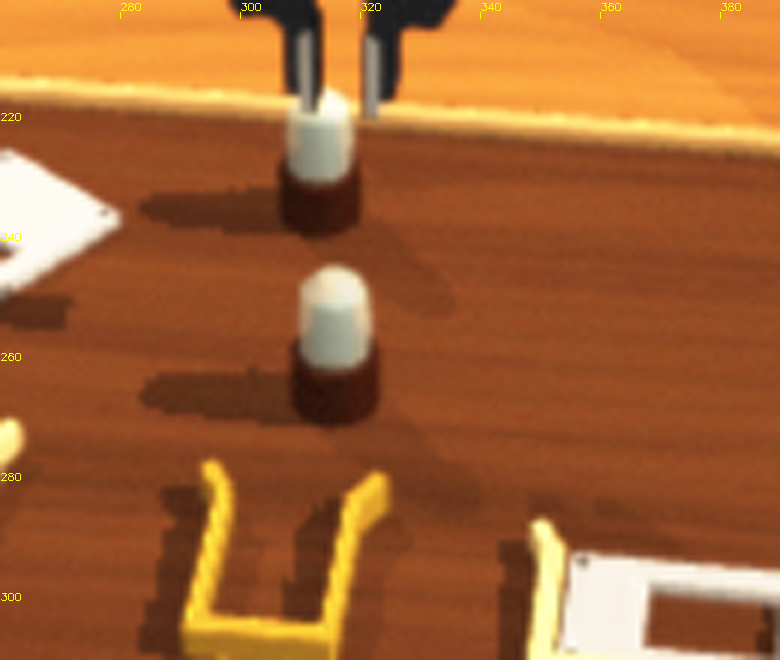

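```bash
python3 -m pendant '{"twist":[[0,0,0],[0,0,0],[0,0,0],[0,0,0],[0,0,0],[0,0,0]],"xyz":[[0,0,-3],[0,0,-6],[0,0,-8],[0,0,-9.5],[0,0,-10.2],[0,0,-10.2]],"hand":[1.8,1.8,1.8,1.8,1.8,1.8]}' 20; python3 look.py scene 260 200 130 110 6 c2.png
```

```text
time_s: 10.8
tcp_pos: [0.4987, -0.0012, 0.0158]
tcp_rot: [[-0.002, -0.074, -0.997], [0.001, -0.997, 0.074], [-1.0, -0.001, 0.002]]
force: [-0.5, -0.1, 0.6]
finger_gap: 0.0183
10.85 [ 0.49956202 -0.00136844  0.01696989] 0.01783714141304014 [ 0.09910947  0.60344988 -0.15026624]
```

View pics/c2.png

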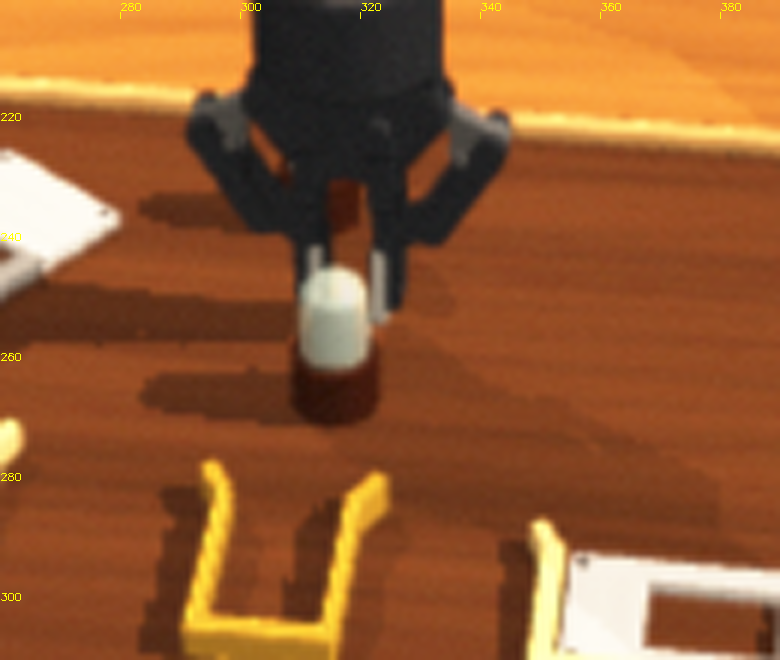

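Run:
```python
from h import *
s=manip.camera('scene');c=manip.camera('top');st=manip.state();print(st['tcp_pos'])
print((proj(s,st['tcp_pos'])-[260,200])*6)
P=np.array([0.54372568,-0.01269331,-0.07529937]);a=P[2];R=np.array([[np.cos(a),-np.sin(a)],[np.sin(a),np.cos(a)]])
# model valve at tray (x,y): project base center bottom & bulb top
for x,y in [(.003,.009),(.003,.005)]:
    w=P[:2]+R@[x,y]
    X=[[*w,.008],[*w,.034],[*w,.074]]
    print((proj(s,X)-[260,200])*6, proj(c,X))
```

```text
[ 0.50058545 -0.00192978  0.01830284]
[[345.81529647 306.39152731]]
[[334.37249064 398.30786795]
 [333.65254141 348.71845453]
 [332.50858508 269.89737315]] [[334.71545586 226.96743996]
 [334.90659876 224.48439039]
 [335.21936697 220.42031971]]
[[324.58827119 397.52278428]
 [323.74334166 347.94075932]
 [322.40104674 269.13240817]] [[336.37550278 227.11650474]
 [336.6068997  224.63695378]
 [336.98553146 220.5785954 ]]
```

```bash
python3 -m pendant '{"twist":[[0,0,0],[0,0,0],[0,0,0],[0,0,0],[0,0,0],[0,0,0],[0,0,0],[0,0,0],[0,0,0],[0,0,0],[0,0,0],[0,0,0]],"xyz":[[0.9,-0.07,0],[1.8,-0.14,0],[2.38,-0.28,0],[2.98,-0.43,0],[3.57,-0.57,0],[4.16,-0.72,0],[4.75,-0.86,0],[5.34,-1.0,0],[5.93,-1.15,0],[6.52,-1.3,0],[6.92,-1.33,0],[6.92,-1.33,0]],"hand":[1.8,1.8,1.8,1.8,1.8,1.8,1.8,1.8,1.8,1.8,1.8,1.8]}' 20; python3 look.py scene 260 200 130 110 6 c3.png
```

```text
time_s: 11.95
tcp_pos: [0.5695, -0.0163, 0.0174]
tcp_rot: [[0.002, -0.077, -0.997], [0.0, -0.997, 0.077], [-1.0, -0.0, -0.002]]
force: [-0.3, 1.2, -0.5]
finger_gap: 0.0181
12.0 [ 0.56882728 -0.01612871  0.01729876] 0.01808476696351034 [ 0.17675724 -0.13063886  0.32272788]
```

View pics/c3.png

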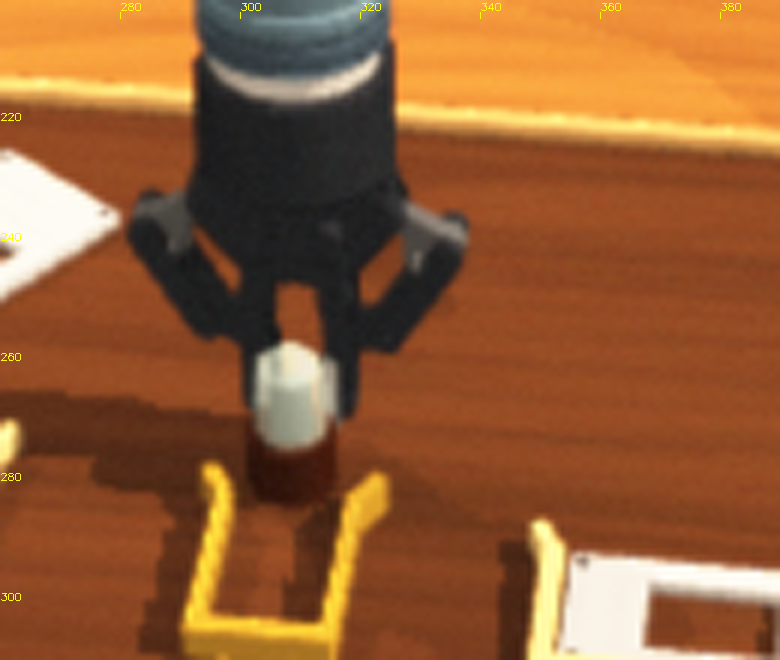

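```bash
python3 -m pendant '{"twist":[[0,0,0],[0,0,0],[0,0,0],[0,0,0],[0,0,0],[0,0,0],[0,0,0],[0,0,0],[0,0,0],[0,0,0],[0,0,0],[0,0,0]],"xyz":[[0.3,0.05,0],[0.8,0.03,0],[1.4,0,0],[2,-0.04,0],[2.5,-0.08,0],[3,-0.12,0],[3.5,-0.16,0],[4,-0.2,0],[4.5,-0.24,0],[5,-0.28,0],[5.4,-0.31,0],[5.4,-0.31,0]],"hand":[1.8,1.8,1.8,1.8,1.8,1.8,1.8,1.8,1.8,1.8,1.8,1.8]}' 20; python3 look.py scene 260 200 130 110 6 c4.png
```

```text
time_s: 13.0
tcp_pos: [0.6234, -0.0191, 0.0174]
tcp_rot: [[0.002, -0.076, -0.997], [0.0, -0.997, 0.076], [-1.0, -0.0, -0.002]]
force: [0.3, 0.3, 0.7]
finger_gap: 0.0182
13.05 [ 0.62291775 -0.01905326  0.01739402] 0.017636643808152854 [-0.46965181  0.2326631  -0.17605629]
```

View pics/c4.png

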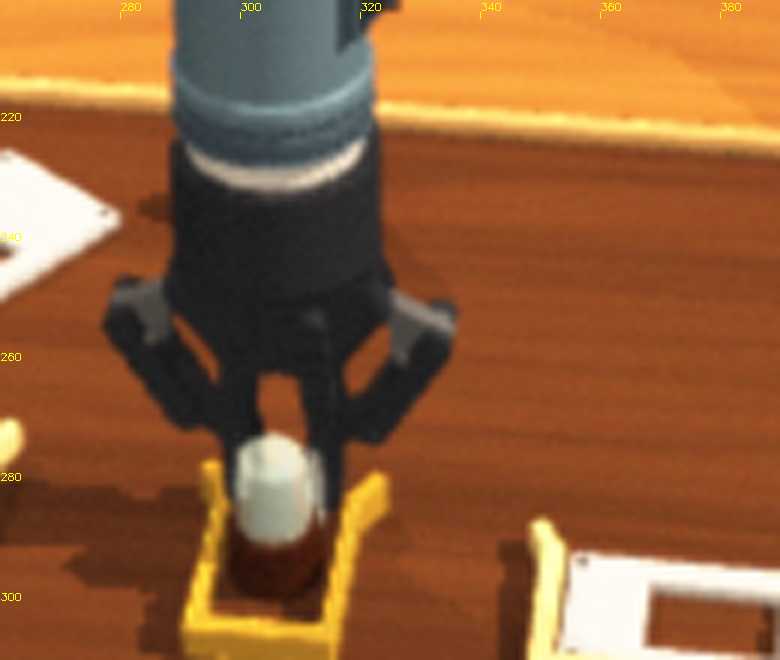

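```bash
python3 -m pendant '{"twist":[[0,0,0],[0,0,0],[0,0,0],[0,0,0],[0,0,0],[0,0,0]],"xyz":[[0.3,-0.02,0],[0.6,-0.05,0],[0.9,-0.07,0],[1.2,-0.09,0],[1.5,-0.11,0],[1.5,-0.11,0]],"hand":[1.8,1.8,1.8,1.8,1.8,1.8]}' 20;python3 -m pendant '{"twist":[[0,0,0],[0,0,0],[0,0,0],[0,0,0]],"xyz":[[0.2,-0.02,0],[0.4,-0.03,0],[0.6,-0.05,0],[0.6,-0.05,0]],"hand":[1.8,1.8,1.8,1.8]}' 20; python3 look.py scene 260 200 130 110 6 c5.png
```

```text
time_s: 13.55
tcp_pos: [0.638, -0.0202, 0.0174]
tcp_rot: [[0.001, -0.076, -0.997], [0.0, -0.997, 0.076], [-1.0, -0.0, -0.001]]
force: [0.0, 0.9, 0.0]
finger_gap: 0.0181
time_s: 13.88
tcp_pos: [0.6435, -0.0207, 0.0173]
tcp_rot: [[0.001, -0.076, -0.997], [0.0, -0.997, 0.076], [-1.0, -0.0, -0.001]]
force: [-0.8, 0.3, 0.4]
finger_gap: 0.0182
13.9333 [ 0.64353186 -0.02065059  0.0173303 ] 0.01799467167949133 [-0.7306143  -0.28959756  0.56739094]
```

View pics/c5.png

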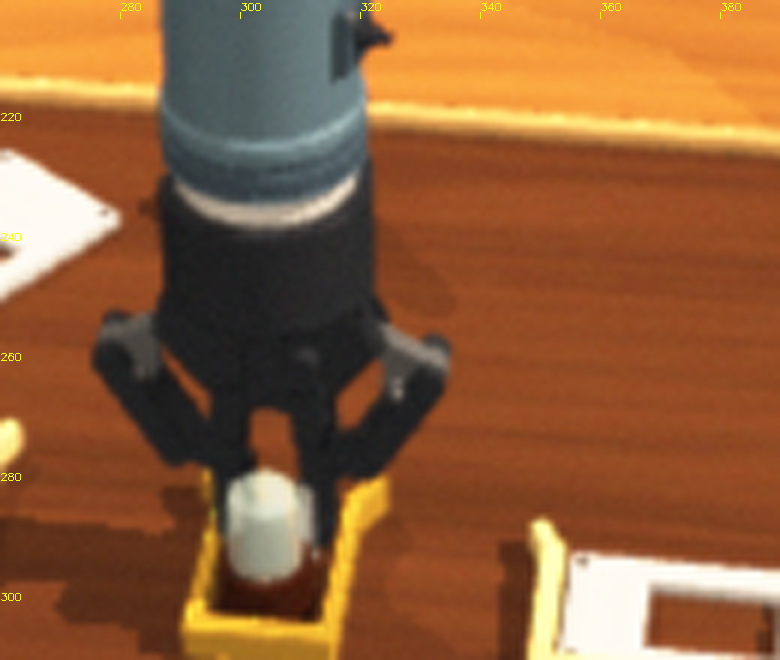

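```bash
python3 -m pendant '{"twist":[[0,0,0],[0,0,0],[0,0,0],[0,0,0],[0,0,0],[0,0,0],[0,0,0],[0,0,0],[0,0,0],[0,0,0],[0,0,0],[0,0,0]],"xyz":[[-1,0.08,0],[-2.5,0.19,0],[-4,0.3,0.5],[-5,0.3,3],[-6,0.3,6],[-7,0.3,9.5],[-10,0.4,10],[-13.5,0.45,10],[-17,0.5,10],[-20.5,0.6,10],[-24,0.6,10],[-26,0.65,10]],"hand":[1.8,1.8,1.8,1.8,1.8,1.8,1.8,1.8,1.8,1.8,1.8,1.8]}' 20;  python3 look.py scene 260 200 130 110 6 c6.png
```

```text
time_s: 14.93
tcp_pos: [0.3786, -0.015, 0.1165]
tcp_rot: [[-0.003, -0.077, -0.997], [-0.002, -0.997, 0.077], [-1.0, 0.002, 0.003]]
force: [0.2, -0.1, 0.4]
finger_gap: 0.018
14.9833 [ 0.37504504 -0.01521732  0.11571771] 0.01793244319257832 [-3.04913     0.17274183 -1.29389532]
```

View pics/c6.png

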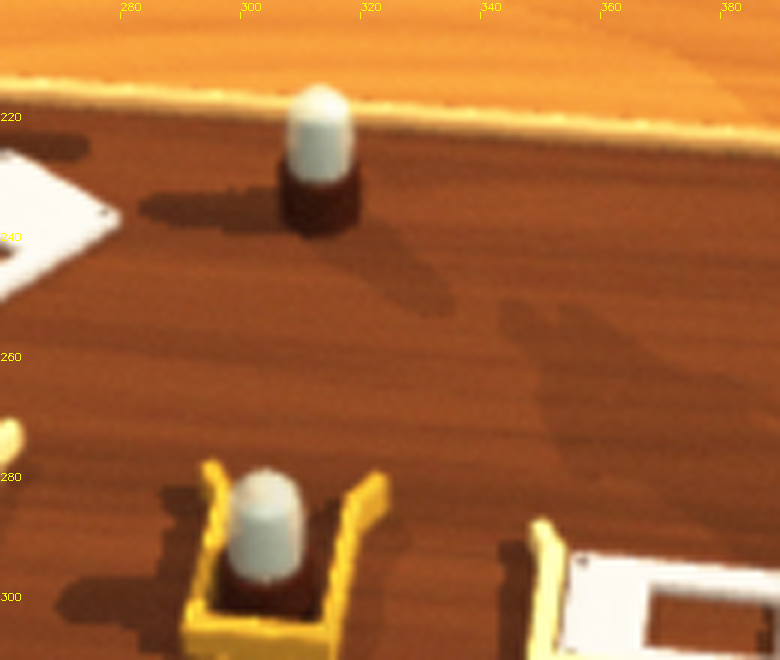

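Run:
```python
from h import *
s=manip.camera('scene');c=manip.camera('top');st=manip.state();print(st['tcp_pos'])
P=np.array([0.54372568,-0.01269331,-0.07529937]);a=P[2];R=np.array([[np.cos(a),-np.sin(a)],[np.sin(a),np.cos(a)]])
print('tcp tray',(st['tcp_pos'][:2]-P[:2])@R)
for x,y in [(-.118,-.0137),(.127,0)]:
    w=P[:2]+R@[x,y];print(w)
    print((proj(s,[[*w,.008],[*w,.034],[*w,.074]])-[260,200])*6)
```

```text
[ 0.38169785 -0.01491007  0.11725144]
tcp tray [-0.16140194 -0.01439955]
[ 0.42502942 -0.01747756]
[[320.45459561 215.52188819]
 [319.62220438 167.32449237]
 [318.30317237  90.91066175]]
[ 0.67036581 -0.0222473 ]
[[265.61221597 609.43959025]
 [263.87464363 558.70682444]
 [261.10751819 477.83050782]]
```

```bash
python3 -m pendant '{"twist":[[0,0,0],[0,0,0],[0,0,0],[0,0,0],[0,0,0],[0,0,0]],"xyz":[[0,0.05,-3],[0,0.05,-6],[0,0.05,-8],[0,0.05,-9.4],[0,0.05,-9.9],[0,0.05,-9.9]],"hand":[1.8,1.8,1.8,1.8,1.8,1.8]}' 20; python3 look.py scene 260 180 130 110 6 c7.png
```

```text
time_s: 15.58
tcp_pos: [0.3837, -0.0135, 0.0174]
tcp_rot: [[-0.001, -0.076, -0.997], [0.001, -0.997, 0.076], [-1.0, -0.001, 0.001]]
force: [-0.1, 0.3, -0.2]
finger_gap: 0.018
15.6333 [ 0.38434695 -0.01348471  0.01826578] 0.018045962061204797 [ 0.50039039 -0.3379317   0.33322232]
```

View pics/c7.png

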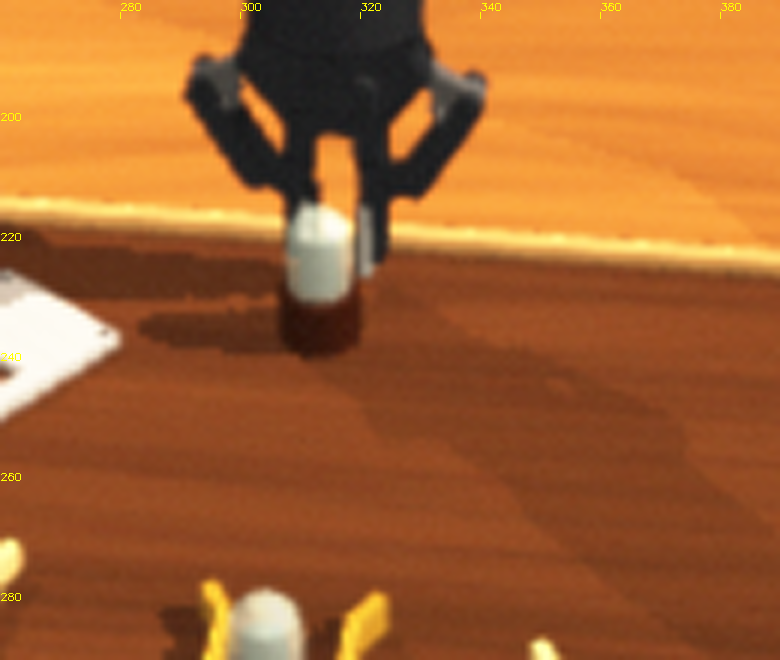

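```bash
python3 -m pendant '{"twist":[[0,0,0],[0,0,0],[0,0,0],[0,0,0],[0,0,0],[0,0,0],[0,0,0],[0,0,0],[0,0,0],[0,0,0],[0,0,0],[0,0,0]],"xyz":[[0.8,-0.06,0],[1.6,-0.12,0],[2.2,-0.17,0],[3,-0.17,0],[3.8,-0.17,0],[4.6,-0.16,0],[5.4,-0.16,0],[6.2,-0.15,0],[7,-0.14,0],[7.8,-0.13,0],[8.6,-0.12,0],[9.4,-0.11,0]],"hand":[1.8,1.8,1.8,1.8,1.8,1.8,1.8,1.8,1.8,1.8,1.8,1.8]}' 20; python3 look.py scene 260 200 130 110 6 c8.png
```

```text
time_s: 16.63
tcp_pos: [0.4778, -0.0148, 0.0182]
tcp_rot: [[-0.0, -0.076, -0.997], [0.0, -0.997, 0.076], [-1.0, -0.0, 0.0]]
force: [-0.7, 0.7, -0.4]
finger_gap: 0.0177
16.6833 [ 0.48035932 -0.01455766  0.01868822] 0.018284852686998258 [1.06095508 0.01068062 1.35747804]
```

View pics/c8.png

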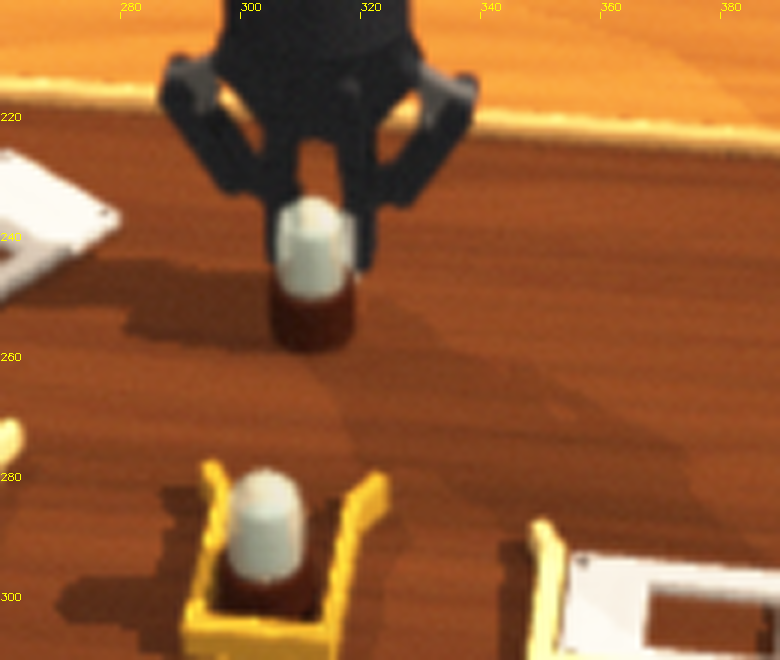

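```bash
python3 -m pendant '{"twist":[[0,0,0],[0,0,0],[0,0,0],[0,0,0],[0,0,0],[0,0,0],[0,0,0],[0,0,0],[0,0,0],[0,0,0],[0,0,0],[0,0,0]],"xyz":[[0.6,0,0],[1.4,0,0],[2.2,0,0],[3,0,0],[3.8,0.01,0],[4.6,0.01,0],[5.4,0.02,0],[6.2,0.02,0],[7,0.02,0],[7.8,0.02,0],[8.6,0,0],[8.6,0,0]],"hand":[1.8,1.8,1.8,1.8,1.8,1.8,1.8,1.8,1.8,1.8,1.8,1.8]}' 20; python3 look.py scene 260 200 130 110 6 c9.png
```

```text
time_s: 17.68
tcp_pos: [0.5657, -0.0147, 0.0187]
tcp_rot: [[0.003, -0.076, -0.997], [0.0, -0.997, 0.076], [-1.0, -0.001, -0.003]]
force: [-0.2, 0.1, -0.2]
finger_gap: 0.018
17.7333 [ 0.56453656 -0.0147074   0.01855091] 0.01817581202587556 [-0.60767277 -0.26919545 -0.46334337]
```

View pics/c9.png

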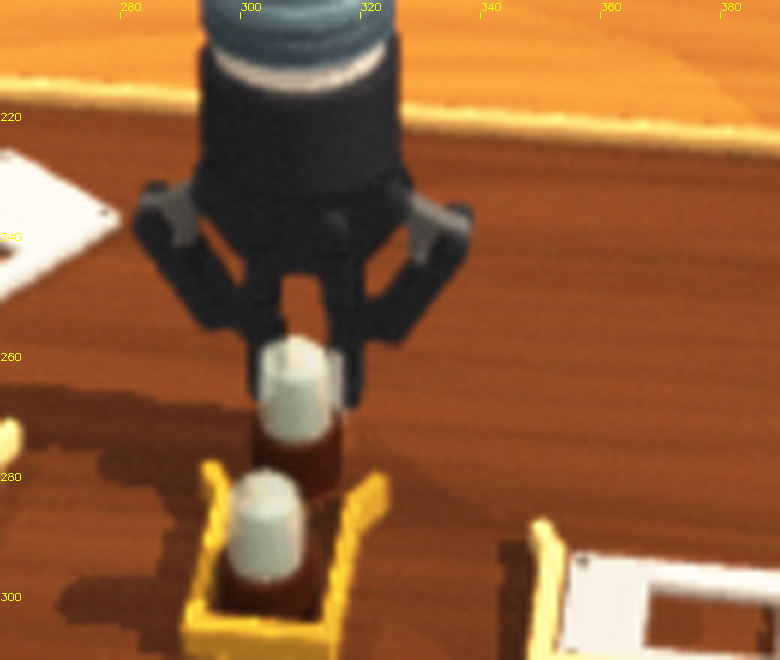

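```bash
python3 -m pendant '{"twist":[[0,0,0],[0,0,0],[0,0,0],[0,0,0],[0,0,0],[0,0,0],[0,0,0]],"xyz":[[0.5,-0.04,0],[1.1,-0.08,0],[1.7,-0.13,0],[2.3,-0.17,0],[2.9,-0.22,0],[3.5,-0.26,0],[3.5,-0.26,0]],"hand":[1.8,1.8,1.8,1.8,1.8,1.8,1.8]}' 20;python3 -m pendant '{"twist":[[0,0,0],[0,0,0],[0,0,0],[0,0,0],[0,0,0]],"xyz":[[0.2,-0.02,0],[0.4,-0.03,0],[0.6,-0.05,0],[0.8,-0.06,0],[0.8,-0.06,0]],"hand":[1.8,1.8,1.8,1.8,1.8]}' 20; python3 look.py scene 260 200 130 110 6 c10.png
```

```text
time_s: 18.32
tcp_pos: [0.6001, -0.0175, 0.0186]
tcp_rot: [[0.002, -0.077, -0.997], [0.0, -0.997, 0.077], [-1.0, -0.0, -0.002]]
force: [0.2, -0.7, 0.1]
finger_gap: 0.0181
time_s: 18.73
tcp_pos: [0.6064, -0.018, 0.0183]
tcp_rot: [[0.001, -0.076, -0.997], [0.0, -0.997, 0.076], [-1.0, -0.0, -0.001]]
force: [-0.1, 0.8, -0.7]
finger_gap: 0.0179
18.7833 [ 0.60630603 -0.01799628  0.01831028] 0.01798664522532945 [-0.13689799  1.1514276   0.91176492]
```

View pics/c10.png

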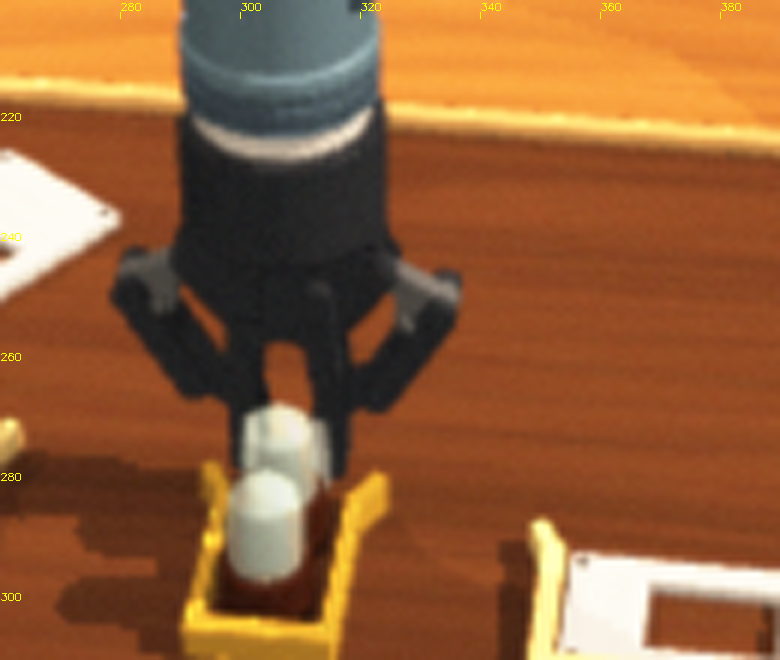

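```bash
python3 -m pendant '{"twist":[[0,0,0],[0,0,0],[0,0,0],[0,0,0]],"xyz":[[0.15,-0.01,0],[0.3,-0.02,0],[0.3,-0.02,0],[0.3,-0.02,0]],"hand":[1.8,1.8,1.8,1.8]}' 20;python3 -m pendant '{"twist":[[0,0,0],[0,0,0],[0,0,0],[0,0,0]],"xyz":[[0.15,-0.01,0],[0.25,-0.02,0],[0.25,-0.02,0],[0.25,-0.02,0]],"hand":[1.8,1.8,1.8,1.8]}' 20; python3 look.py scene 260 200 130 110 6 c11.png
```

```text
time_s: 19.12
tcp_pos: [0.6091, -0.0182, 0.0183]
tcp_rot: [[0.0, -0.076, -0.997], [-0.0, -0.997, 0.076], [-1.0, 0.0, -0.0]]
force: [-0.7, -0.3, 0.2]
finger_gap: 0.0181
time_s: 19.45
tcp_pos: [0.6114, -0.0184, 0.0182]
tcp_rot: [[-0.0, -0.076, -0.997], [0.0, -0.997, 0.076], [-1.0, 0.0, 0.0]]
force: [-1.3, 0.5, 0.1]
finger_gap: 0.018
19.5 [ 0.61139114 -0.01836383  0.0181829 ] 0.01791595738380861 [-0.1818801   0.56831361 -0.12655867]
```

View pics/c11.png

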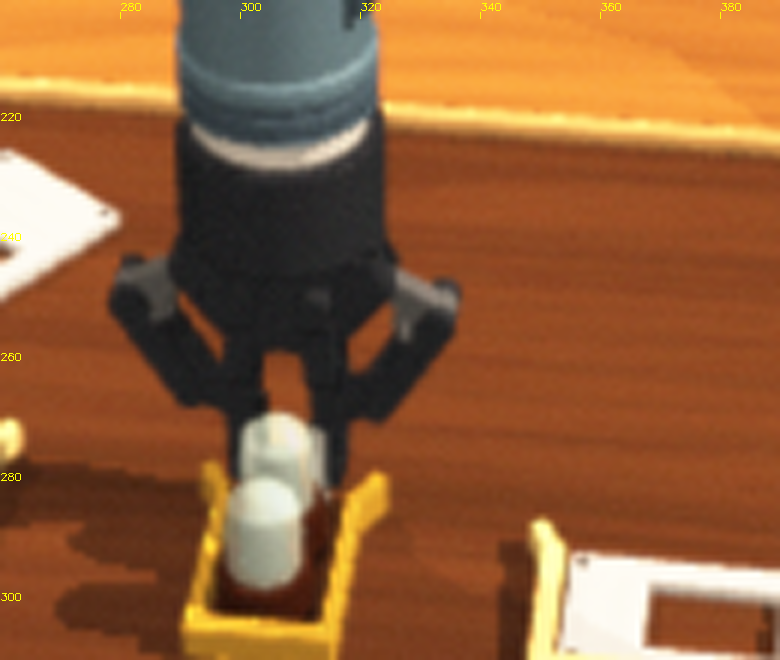

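```bash
python3 -m pendant '{"twist":[[0,0,0],[0,0,0],[0,0,0],[0,0,0]],"xyz":[[0.1,-0.01,0],[0.2,-0.015,0],[0.2,-0.015,0],[0.2,-0.015,0]],"hand":[1.8,1.8,1.8,1.8]}' 20;python3 -m pendant '{"twist":[[0,0,0],[0,0,0],[0,0,0],[0,0,0]],"xyz":[[0.1,-0.01,0],[0.2,-0.015,0],[0.2,-0.015,0],[0.2,-0.015,0]],"hand":[1.8,1.8,1.8,1.8]}' 20; python3 look.py scene 260 200 130 110 6 c12.png
```

```text
time_s: 19.83
tcp_pos: [0.6117, -0.0184, 0.018]
tcp_rot: [[-0.004, -0.076, -0.997], [-0.0, -0.997, 0.076], [-1.0, 0.001, 0.004]]
force: [-5.8, -0.0, 3.2]
finger_gap: 0.0184
time_s: 20.17
tcp_pos: [0.6118, -0.0184, 0.0178]
tcp_rot: [[-0.008, -0.076, -0.997], [-0.001, -0.997, 0.076], [-1.0, 0.001, 0.008]]
force: [-7.0, 0.7, 7.1]
finger_gap: 0.0178
20.2167 [ 0.61177818 -0.01839402  0.0178059 ] 0.01833615675834546 [-8.7811309  -0.09326279  7.02205752]
```

View pics/c12.png

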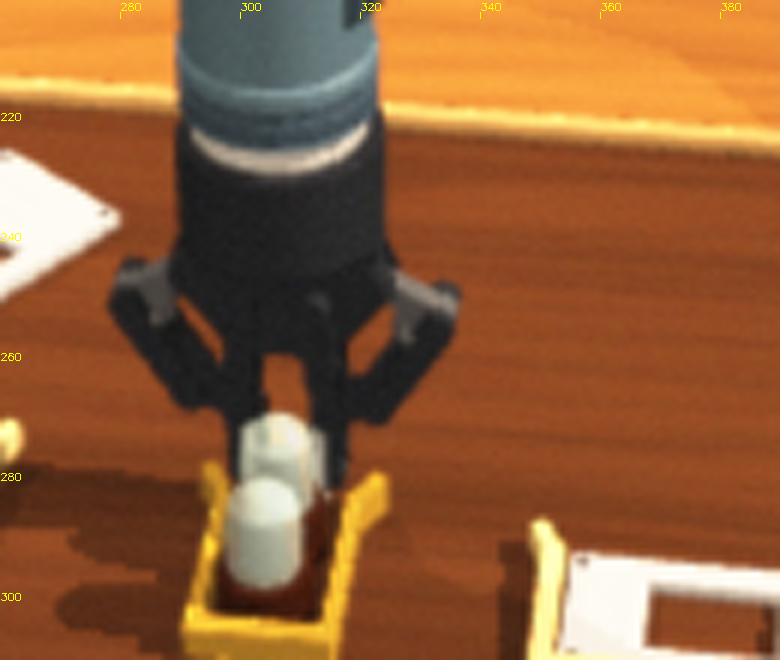

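```bash
python3 -m pendant '{"twist":[[0,0,0],[0,0,0],[0,0,0],[0,0,0],[0,0,0],[0,0,0],[0,0,0],[0,0,0],[0,0,0],[0,0,0],[0,0,0]],"xyz":[[-0.6,0.04,0],[-1.5,0.11,0],[-2.8,0.21,0],[-4,0.3,0],[-5,0.38,2],[-5,0.38,4.5],[-5,0.38,7],[-5,0.38,9],[-5,0.38,10],[-5,0.38,10],[-5,0.38,10]],"hand":[1.8,1.8,1.8,1.8,1.8,1.8,1.8,1.0,1.0,1.0,1.0]}' 20; python3 look.py scene 200 205 140 105 5 d1.png;  python3 look.py top 320 150 130 160 4 d2.png
```

```text
time_s: 21.13
tcp_pos: [0.5659, -0.0151, 0.1184]
tcp_rot: [[0.002, -0.076, -0.997], [-0.0, -0.997, 0.076], [-1.0, 0.0, -0.002]]
force: [-0.2, -0.3, -0.4]
finger_gap: 0.0102
21.1833 [ 0.56488815 -0.01509201  0.1172976 ] 0.0101399788967075 [-1.0755159   0.24505592 -0.42648519]
21.2333 [ 0.56436377 -0.01506446  0.11670151] 0.010200001526777146 [-0.85858579 -0.54248637 -1.25551049]
```

View pics/d1.png

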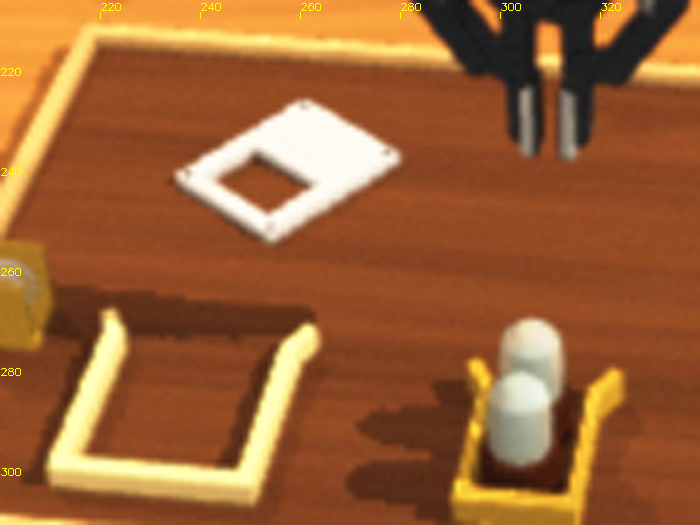

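View pics/d2.png

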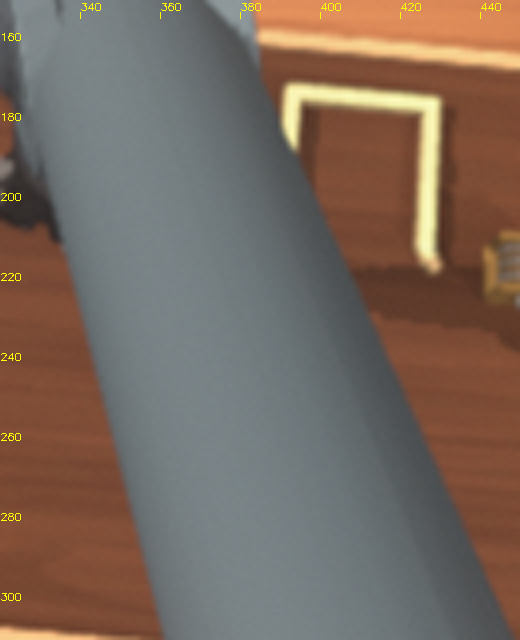

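Both valves stand in file in the lane. I measure the short panel from the scene view and compare it with the top view.

Run:
```python
from h import *
s=manip.camera('scene');c=manip.camera('top')
def q(n,cam,pts,k,o):
    w=unproj(cam,np.array(pts)/k+o,.014);print(n,w.mean(0)[:2],[np.linalg.norm(w[i]-w[(i+1)%4]).round(4) for i in range(4)],[np.degrees(np.arctan2(*(w[(i+1)%4]-w[i])[:2][::-1])).round(1) for i in range(4)])
q('outer sc',s,[(304,98),(401,155),(270,237),(174,177)],5.,[200,205])
q('win sc',s,[(258,151),(318,184),(266,218),(214,179)],5.,[200,205])
q('win top',c,[(692,132),(755,183),(720,226),(657,174)],4.,[230,220])
st=manip.state();print(st['tcp_pos'])
```

```text
outer sc [ 0.4489979  -0.16062405] [np.float64(0.0751), np.float64(0.0913), np.float64(0.0737), np.float64(0.092)] [np.float64(50.2), np.float64(-39.2), np.float64(-129.2), np.float64(141.7)]
win sc [ 0.46404644 -0.17072127] [np.float64(0.0441), np.float64(0.0367), np.float64(0.0443), np.float64(0.0312)] [np.float64(53.0), np.float64(-37.5), np.float64(-134.1), np.float64(142.7)]
win top [ 0.45784049 -0.17406272] [np.float64(0.0475), np.float64(0.0333), np.float64(0.0476), np.float64(0.033)] [np.float64(-129.1), np.float64(140.4), np.float64(50.5), np.float64(-39.8)]
[ 0.56419508 -0.01498064  0.11643107]
```

```bash
python3 -m pendant '{"twist":[[0,0,-4],[0,0,-8],[0,0,-12],[0,0,-16],[0,0,-20],[0,0,-24],[0,0,-28],[0,0,-32],[0,0,-35],[0,0,-35],[0,0,-35],[0,0,-35]],"xyz":[[-0.5,-1,0],[-1.5,-2.5,0],[-2.7,-4.5,0],[-4,-6.5,0],[-5.5,-8.8,0],[-7,-11,-1],[-8.5,-13,-2],[-9.5,-14.5,-3],[-10.3,-15.7,-4],[-10.3,-15.7,-4.5],[-10.3,-15.7,-4.5],[-10.3,-15.7,-4.5]],"hand":[1,1,1,1,1,1,1,1,1,1,1,1]}' 20; python3 look.py scene 200 205 140 105 5 d3.png
```

```text
time_s: 22.33
tcp_pos: [0.4631, -0.1707, 0.073]
tcp_rot: [[0.0, -0.633, -0.774], [0.001, -0.774, 0.633], [-1.0, -0.001, 0.001]]
force: [0.2, 0.8, 0.1]
finger_gap: 0.0099
22.3833 [ 0.46386057 -0.17046971  0.07351572] 0.009770869915970752 [-0.91228697  1.00733406 -0.57115279]
```

View pics/d3.png

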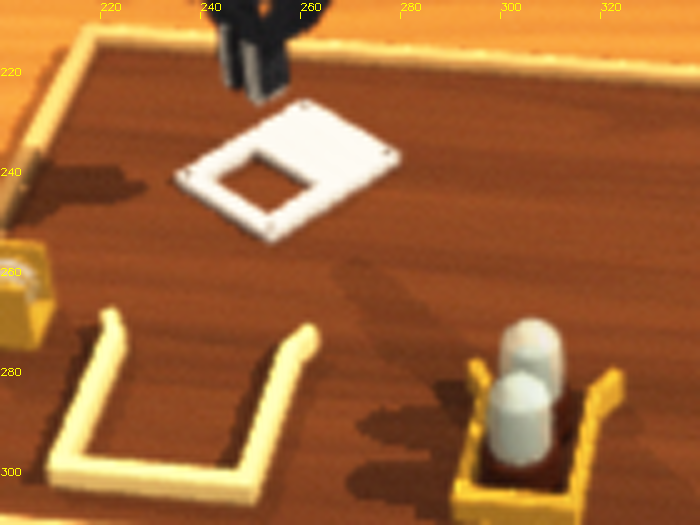

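```bash
python3 -m pendant '{"twist":[[0,0,0],[0,0,0],[0,0,0],[0,0,0]],"xyz":[[-0.25,-0.25,-1],[-0.25,-0.25,-3],[-0.25,-0.25,-4.8],[-0.25,-0.25,-4.8]],"hand":[1,1,1,1]}' 20; python3 look.py scene 200 205 140 105 5 d4.png
```

```text
time_s: 22.72
tcp_pos: [0.4578, -0.1726, 0.0223]
tcp_rot: [[-0.005, -0.633, -0.775], [0.002, -0.775, 0.633], [-1.0, 0.002, 0.006]]
force: [-1.1, -0.3, 0.1]
finger_gap: 0.0099
22.7667 [ 0.4587048  -0.17293158  0.02365519] 0.009745278240235149 [-1.04425302 -0.5581132  -0.25408506]
```

View pics/d4.png

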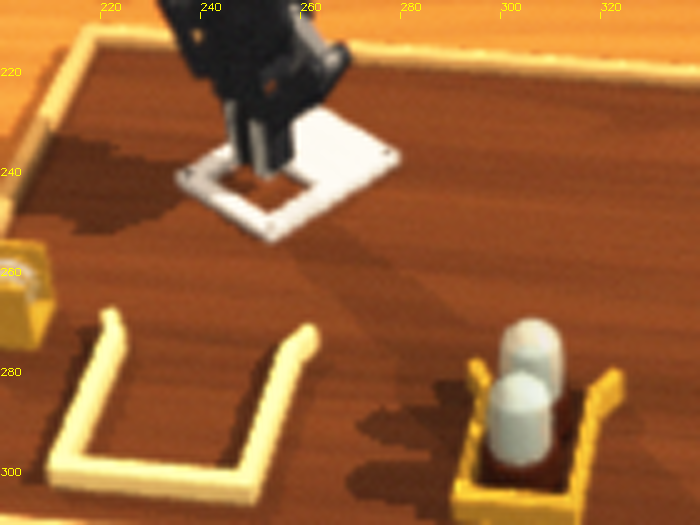

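```bash
python3 -m pendant '{"twist":[[0,0,0],[0,0,0],[0,0,0],[0,0,0]],"xyz":[[0.1,0,0],[0.1,0,-0.5],[0.1,0,-1.2],[0.1,0,-1.2]],"hand":[1,1,1,1]}' 20; python3 look.py scene 200 205 140 105 5 d5.png
```

```text
time_s: 23.1
tcp_pos: [0.4609, -0.1742, 0.0128]
tcp_rot: [[-0.0, -0.634, -0.773], [0.0, -0.773, 0.634], [-1.0, 0.0, 0.0]]
force: [-0.1, 0.8, -0.6]
finger_gap: 0.0104
23.15 [ 0.46074032 -0.17428723  0.01299894] 0.010073672733270997 [ 0.30686064 -0.64138165  0.23261209]
```

View pics/d5.png

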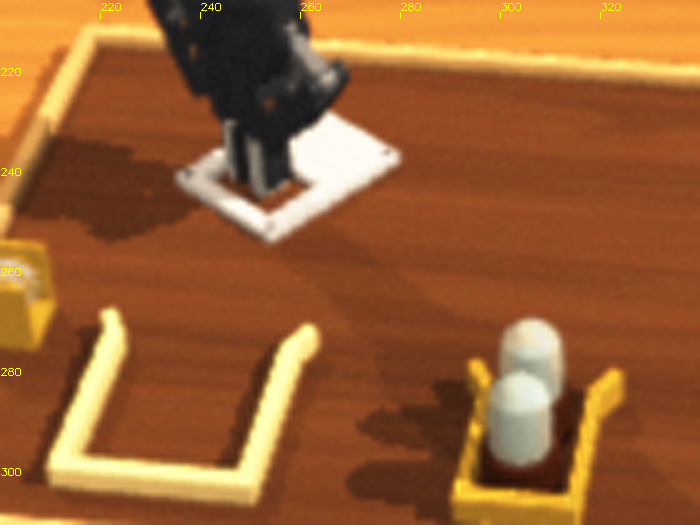

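```bash
python3 -m pendant '{"twist":[[0,0,0],[0,0,0],[0,0,0],[0,0,0],[0,0,0],[0,0,0],[0,0,0],[0,0,0],[0,0,0],[0,0,0]],"xyz":[[0,0,-0.2],[0,0,-0.2],[0,0,-0.2],[0,0,-0.2],[0,0,-0.3],[0,0,-0.35],[0,0,-0.35],[0,0,-0.35],[0,0,-0.35],[0,0,-0.35]],"hand":[1,1.5,2,2.5,3,3.5,4,4.6,4.6,4.6]}' 20; python3 look.py scene 200 205 140 105 5 d6.png
```

```text
time_s: 23.98
tcp_pos: [0.4609, -0.1743, 0.0097]
tcp_rot: [[-0.0, -0.634, -0.773], [0.0, -0.773, 0.634], [-1.0, 0.0, 0.0]]
force: [0.7, -1.0, -1.4]
finger_gap: 0.0377
24.0333 [ 0.46096035 -0.17434285  0.0097035 ] 0.03808357520660359 [ 0.12424793  0.26560485 -0.76353614]
```

View pics/d6.png

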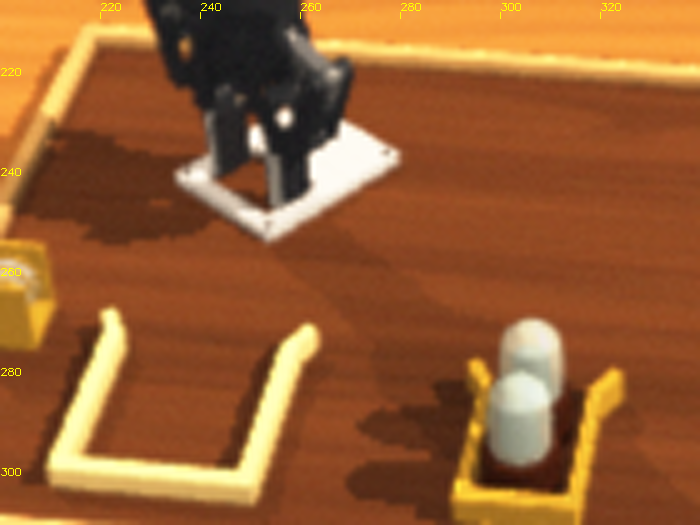

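```bash
python3 -m pendant '{"twist":[[0,0,3.3],[0,0,6.6],[0,0,9.9],[0,0,13.2],[0,0,16.5],[0,0,19.8],[0,0,23],[0,0,26.5],[0,0,30],[0,0,33],[0,0,35],[0,0,35]],"xyz":[[0.6,0,0],[1.2,0,0],[1.8,0,0],[2.4,0,0],[3,-0.1,0],[3.7,-0.1,0],[4.4,-0.2,0],[5.1,-0.2,0],[5.9,-0.3,0],[6.6,-0.3,0],[7.3,-0.33,0],[7.5,-0.33,0]],"hand":[4.6,4.6,4.6,4.6,4.6,4.6,4.6,4.6,4.6,4.6,4.6,4.6]}' 20; python3 look.py scene 185 215 140 105 5 d7.png
```

```text
time_s: 25.03
tcp_pos: [0.5371, -0.1777, 0.0098]
tcp_rot: [[0.001, -0.075, -0.997], [0.0, -0.997, 0.075], [-1.0, -0.0, -0.001]]
force: [-0.8, -0.3, -1.3]
finger_gap: 0.0381
25.0833 [ 0.53707502 -0.17764692  0.00983136] 0.038284355933899256 [ 1.15738121  0.62504702 -1.15770289]
```

View pics/d7.png

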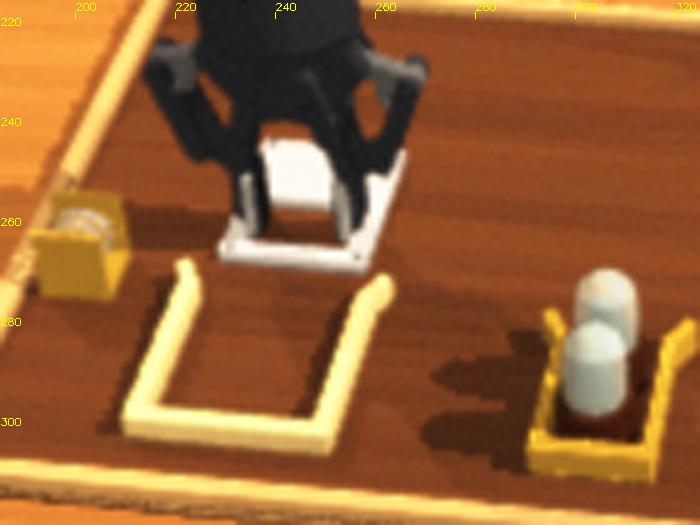

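Run:
```python
from h import *
s=manip.camera('scene')
P=np.array([0.54372568,-0.01269331,-0.07529937]);a=P[2];R=np.array([[np.cos(a),-np.sin(a)],[np.sin(a),np.cos(a)]])
def q(n,pts,z):
    w=unproj(s,np.array(pts)/5.+[185,215],z)[:,:2];print(n,((w-P[:2])@R*1000).round(1).tolist())
q('panel front top',[(219,247),(365,264)],.014)
q('bay inner back',[(160,403),(317,414)],.02)
q('bay outer back',[(123,422),(331,440)],.02)
print((manip.state()['tcp_pos'][:2]-P[:2])@R)
w=lambda x,y,z:[*(P[:2]+R@[x,y]),z]
print(((proj(s,[w(.145,-.126,.02),w(.145,-.204,.02),w(.057,-.126,.02),w(.057,-.204,.02)])-[185,215])*5).round())
```

```text
panel front top [[28.6, -200.7], [32.3, -127.2]]
bay inner back [[144.7, -195.6], [142.8, -123.7]]
bay outer back [[158.7, -208.6], [158.2, -113.6]]
[ 0.0051047  -0.16501715]
[[311. 417.]
 [142. 402.]
 [355. 288.]
 [195. 275.]]
```

```bash
python3 look.py scene 200 260 70 50 11 d8.png
```

```text
25.1833 [ 0.53582915 -0.17765794  0.00962514] 0.03788173169302453 [ 0.6561889   0.34526866 -0.745836  ]
```

View pics/d8.png

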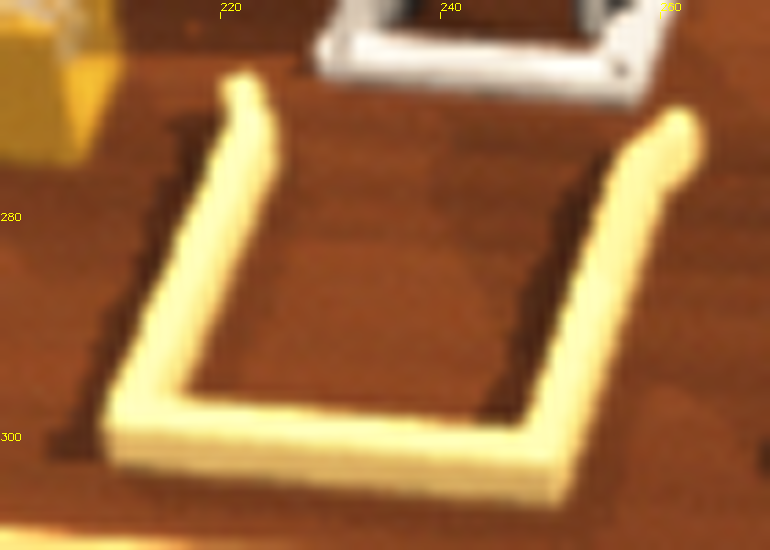

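Run:
```python
from h import *
s=manip.camera('scene')
P=np.array([0.54372568,-0.01269331,-0.07529937]);a=P[2];R=np.array([[np.cos(a),-np.sin(a)],[np.sin(a),np.cos(a)]])
def q(n,pts,z):
    w=unproj(s,np.array(pts)/11.+[200,260],z)[:,:2];print(n,((w-P[:2])@R*1000).round(1).tolist())
q('left outer (-212)',[(105,412),(163,290),(215,165)],.02)
q('right inner (-126)',[(522,427),(565,300),(610,170)],.02)
q('panel front top',[(318,55),(635,80)],.014)
q('panel bottom',[(325,76),(640,105)],.008)
```

```text
left outer (-212) [[152.7, -210.6], [115.6, -209.3], [75.8, -209.5]]
right inner (-126) [[146.3, -125.0], [108.1, -125.1], [66.9, -125.0]]
panel front top [[30.8, -199.8], [30.4, -128.3]]
panel bottom [[30.7, -198.9], [31.8, -127.4]]
```

```bash
python3 -m pendant '{"twist":[[0,0,0],[0,0,0],[0,0,0],[0,0,0],[0,0,0],[0,0,0],[0,0,0],[0,0,0],[0,0,0],[0,0,0],[0,0,0],[0,0,0]],"xyz":[[0.8,-0.06,0],[1.7,-0.13,0],[2.6,-0.2,0],[3.5,-0.26,0],[4.4,-0.33,0],[5.3,-0.4,0],[6.2,-0.47,0],[7.1,-0.54,0],[8,-0.6,0],[8.9,-0.67,0],[9.8,-0.74,0],[10.2,-0.77,0]],"hand":[4.6,4.6,4.6,4.6,4.6,4.6,4.6,4.6,4.6,4.6,4.6,4.6]}' 20; python3 look.py scene 185 235 100 75 7 d9.png
```

```text
time_s: 26.23
tcp_pos: [0.64, -0.1853, 0.0099]
tcp_rot: [[0.002, -0.076, -0.997], [0.0, -0.997, 0.076], [-1.0, -0.0, -0.002]]
force: [0.1, 1.1, 0.0]
finger_gap: 0.0373
26.2833 [ 0.64032885 -0.18523973  0.01002592] 0.037721747240026665 [ 0.98797509  0.17589014 -0.42122008]
```

View pics/d9.png

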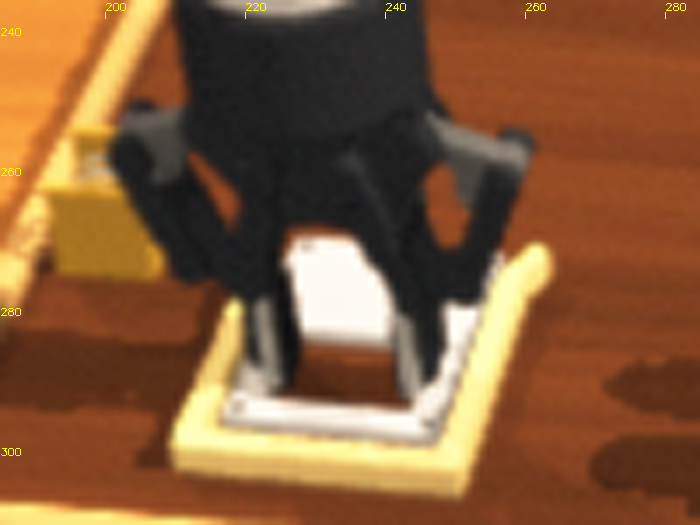

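```bash
python3 -m pendant '{"twist":[[0,0,0],[0,0,0],[0,0,0],[0,0,0],[0,0,0],[0,0,0]],"xyz":[[0.2,-0.015,0],[0.4,-0.03,0],[0.6,-0.05,0],[0.8,-0.06,0],[0.8,-0.06,0],[0.8,-0.06,0]],"hand":[4.6,4.6,4.6,4.6,4.6,4.6]}' 20; python3 -m pendant '{"twist":[[0,0,0],[0,0,0],[0,0,0],[0,0,0]],"xyz":[[0.1,-0.01,0],[0.2,-0.015,0],[0.3,-0.02,0],[0.3,-0.02,0]],"hand":[4.6,4.6,4.6,4.6]}' 20;python3 -m pendant '{"twist":[[0,0,0],[0,0,0],[0,0,0],[0,0,0]],"xyz":[[0.1,-0.01,0],[0.2,-0.015,0],[0.3,-0.02,0],[0.3,-0.02,0]],"hand":[4.6,4.6,4.6,4.6]}' 20;python3 look.py scene 185 235 100 75 7 d10.png
```

```text
time_s: 26.78
tcp_pos: [0.6462, -0.186, 0.0098]
tcp_rot: [[0.0, -0.076, -0.997], [-0.0, -0.997, 0.076], [-1.0, 0.0, -0.0]]
force: [0.7, -0.7, -1.5]
finger_gap: 0.0379
time_s: 27.12
tcp_pos: [0.6493, -0.1862, 0.0098]
tcp_rot: [[0.0, -0.076, -0.997], [-0.0, -0.997, 0.076], [-1.0, -0.0, -0.0]]
force: [0.0, -0.4, -0.2]
finger_gap: 0.0378
time_s: 27.45
tcp_pos: [0.652, -0.1865, 0.0097]
tcp_rot: [[-0.0, -0.076, -0.997], [-0.0, -0.997, 0.076], [-1.0, 0.0, 0.0]]
force: [-0.2, 0.3, -1.1]
finger_gap: 0.038
27.5 [ 0.6520707  -0.18640354  0.00973791] 0.037947018826035725 [ 0.50086211 -0.34187346 -0.7796337 ]
```

View pics/d10.png

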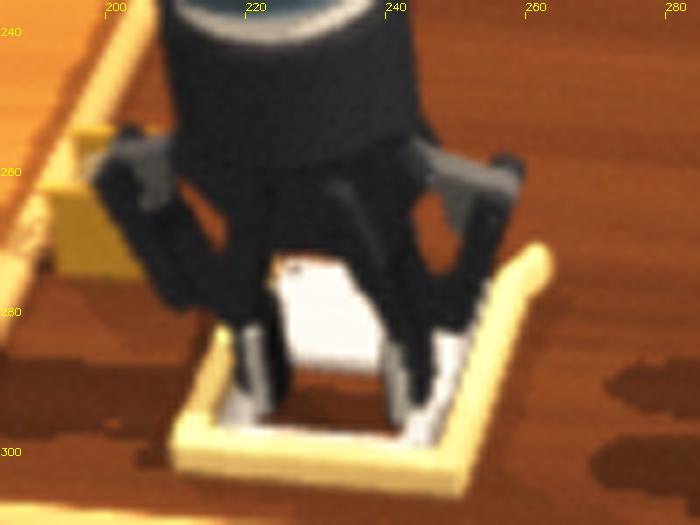

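```bash
python3 -m pendant '{"twist":[[0,0,0],[0,0,0],[0,0,0],[0,0,0]],"xyz":[[0.1,-0.01,0],[0.2,-0.015,0],[0.2,-0.015,0],[0.2,-0.015,0]],"hand":[4.6,4.6,4.6,4.6]}' 20;python3 -m pendant '{"twist":[[0,0,0],[0,0,0],[0,0,0],[0,0,0]],"xyz":[[0.1,-0.01,0],[0.2,-0.015,0],[0.2,-0.015,0],[0.2,-0.015,0]],"hand":[4.6,4.6,4.6,4.6]}' 20;python3 look.py scene 185 235 100 75 7 d11.png
```

```text
time_s: 27.83
tcp_pos: [0.6522, -0.1864, 0.0096]
tcp_rot: [[-0.004, -0.076, -0.997], [0.0, -0.997, 0.076], [-1.0, 0.0, 0.004]]
force: [-5.5, 1.2, 3.7]
finger_gap: 0.038
time_s: 28.17
tcp_pos: [0.6522, -0.1865, 0.0096]
tcp_rot: [[-0.009, -0.076, -0.997], [0.001, -0.997, 0.076], [-1.0, 0.0, 0.009]]
force: [-8.7, 1.1, 7.0]
finger_gap: 0.0377
28.2167 [ 0.65217661 -0.18644418  0.00955304] 0.03780716561978558 [-9.26702414  0.82907289  6.71175642]
```

View pics/d11.png

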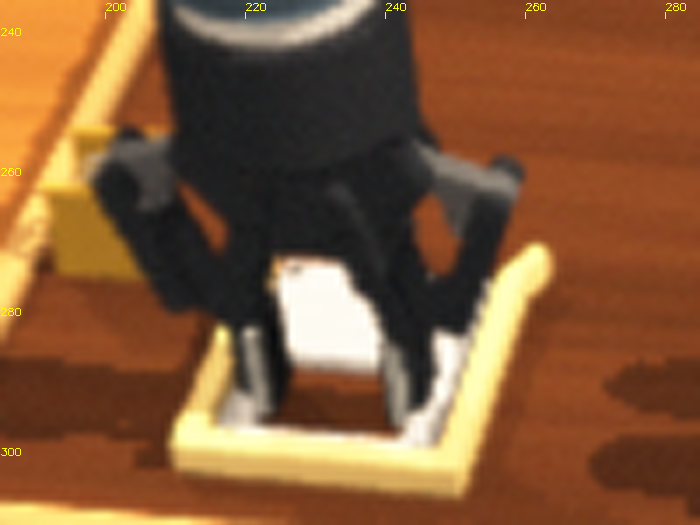

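Solid contact at 9 N, so the short panel is home. I release, lift out and move aside to check.

```bash
python3 -m pendant '{"twist":[[0,0,0],[0,0,0],[0,0,0],[0,0,0],[0,0,0],[0,0,0],[0,0,0],[0,0,0],[0,0,0],[0,0,0],[0,0,0],[0,0,0]],"xyz":[[-0.2,0.01,0],[-0.3,0.02,0],[-0.3,0.02,0],[-0.3,0.02,0],[-0.3,0.02,0],[-0.3,0.02,0],[-0.3,0.02,0.5],[-0.3,0.02,1.5],[-0.3,0.02,3.5],[-0.3,0.02,6.5],[-0.3,0.02,10],[-0.3,0.02,14]],"hand":[4.6,4.6,3.5,3,2.5,2.5,2.5,2.5,2.5,2.0,1.5,1.5]}' 20; python3 -m pendant '{"twist":[[0,0,0],[0,0,0],[0,0,0],[0,0,0],[0,0,0],[0,0,0],[0,0,0],[0,0,0],[0,0,0],[0,0,0],[0,0,0],[0,0,0]],"xyz":[[-1,-1,3],[-3,-3,5],[-6,-5,6],[-9,-8,6],[-12,-11,6],[-14,-14,6],[-16,-17,6],[-18,-20,6],[-20,-23,6],[-22,-26,6],[-22,-26,6],[-22,-26,6]],"hand":[1.5,1.5,1.5,1.5,1.5,1.5,1.5,1.5,1.5,1.5,1.5,1.5]}' 20;  python3 look.py scene 180 205 260 130 3 e1.png; python3 look.py top 205 140 264 190 3 e2.png
```

```text
time_s: 29.22
tcp_pos: [0.652, -0.1862, 0.1504]
tcp_rot: [[-0.002, -0.076, -0.997], [0.001, -0.997, 0.076], [-1.0, -0.001, 0.002]]
force: [-0.4, 0.1, -0.6]
finger_gap: 0.0151
time_s: 30.22
tcp_pos: [0.4301, -0.4504, 0.2108]
tcp_rot: [[0.0, -0.084, -0.996], [-0.002, -0.996, 0.084], [-1.0, 0.002, -0.0]]
force: [0.9, 0.0, -0.1]
finger_gap: 0.0155
30.2667 [ 0.43242714 -0.44769453  0.21069718] 0.015148057212896766 [ 0.00858719  0.60547265 -0.0331412 ]
30.3167 [ 0.43389988 -0.44596171  0.21063778] 0.015275598193775287 [-0.64907414  0.73493466  0.43974732]
```

View pics/e1.png

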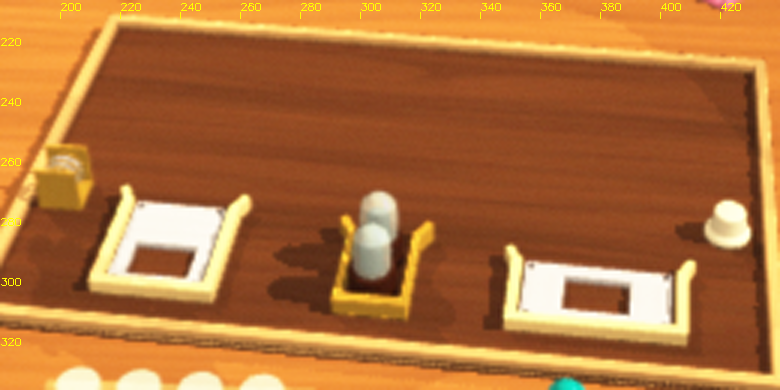

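View pics/e2.png

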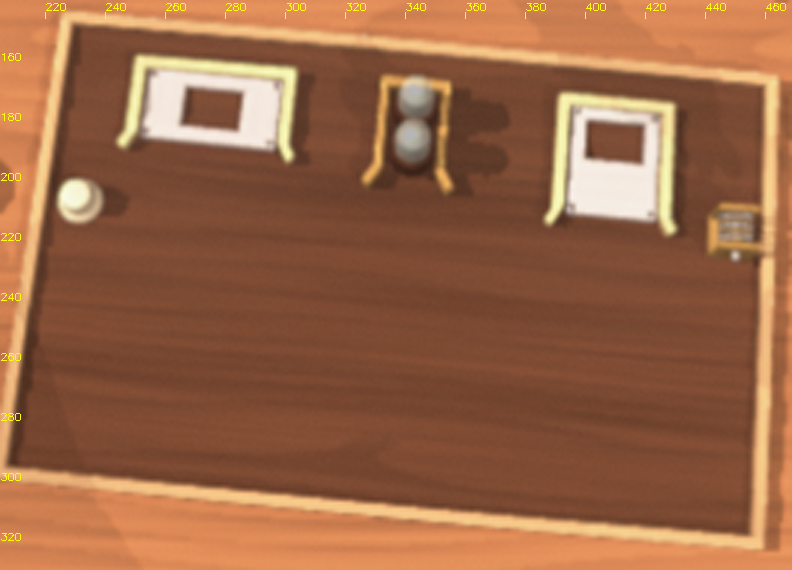

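Both panels look home and square, and the valves stand in file. I run a numeric check before handing in.

Run:
```python
from h import *
c=manip.camera('top');s=manip.camera('scene');crop(c,240,150,200,75,4,'e3.png')
P=np.array([0.54372568,-0.01269331,-0.07529937]);a=P[2];R=np.array([[np.cos(a),-np.sin(a)],[np.sin(a),np.cos(a)]])
def q(n,cam,pts,z,k,o):
    w=unproj(cam,np.array(pts)/k+o,z)[:,:2];print(n,((w-P[:2])@R*1000).round(1).tolist(),'mean',((w-P[:2])@R*1000).mean(0).round(1))
q('long',c,[(146,68),(284,80),(274,151),(141,137)],.014,3.,[205,140])
q('short',c,[(575,105),(662,112),(656,221),(566,213)],.014,3.,[205,140])
q('valves',c,[(416,95),(412,140)],.058,3.,[205,140])
w=lambda x,y:P[:2]+R@[x,y]
print(((proj(s,[[*w(.127,0),.074],[*w(.091,0),.074],[*w(.081,0),.074]])-[180,205])*3).round())
```

```text
long [[146.0, 223.0], [145.6, 108.3], [84.1, 110.0], [86.3, 219.3]] mean [115.5 165.2]
short [[146.3, -131.3], [147.3, -203.2], [54.3, -202.2], [54.1, -129.2]] mean [ 100.5 -166.5]
valves [[126.4, -0.4], [89.2, -0.4]] mean [107.8  -0.4]
[[371. 224.]
 [378. 192.]
 [380. 183.]]
```

View pics/e3.png

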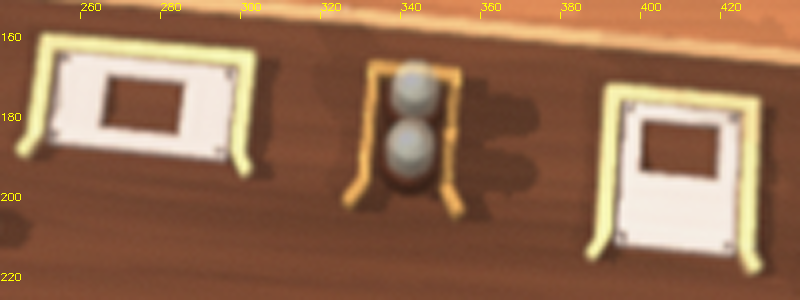

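```bash
python3 -m pendant '{"twist":[[0,0,0],[0,0,0],[0,0,0]],"xyz":[[0,0,0],[0,0,0],[0,0,0]],"hand":[1.5,1.5,1.5]}'; python3 -c "
from rig import manip
print(manip.hand_in())"
```

```text
time_s: 30.67
tcp_pos: [0.4339, -0.4455, 0.2098]
tcp_rot: [[0.0, -0.074, -0.997], [0.0, -0.997, 0.074], [-1.0, -0.0, -0.0]]
force: [0.6, 0.0, -0.1]
finger_gap: 0.0148
the job is handed in; nothing more can be done
None
```

The job is handed in at about 30.7 s. Both panels are in their compartments and both valves are in the lane, but the hand-in gave no verdict.

I moved each panel by spreading the fingers inside its window and dragging it flat until it met the back wall, at about 10 N for the long panel and 9 N for the short one. I pushed both valves upright along the floor until the pair met the end stop at about 9 N.

The last check was from the top camera, whose calibration is good to about 2 mm:

| Item | Measured against target |
|---|---|
| Long panel | 0.5 mm short of its seat along x, 0.2 mm off across, square by eye |
| Short panel | 0.5 mm past its seat along x, 1.5 mm off across, square by eye |
| First valve | about 19 mm in front of the stop (nominal 18) |
| Hindmost valve | about 56 mm in front of the stop (limit 64) |

- **Bystanders:** the knob and capacitor looked unmoved in both cameras. I did not measure the bezel, screwdriver or tin at the end, but the arm did not go near them.
- **Release:** the gripper is clear of everything at z = 0.21 m, beyond the tray's right edge.
- **Disagreement:** before the moves the two cameras differed by 2 to 6 mm on the panel and window positions. I used averages, and the wall contacts set the final positions. No check failed.

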